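# Pack and close a bolt-kit case at the stores counter

## Robot

A 6-joint arm with a two-finger parallel gripper is mounted at the origin on the work surface. World frame = base frame: x ahead of the robot, y to its left, z up, the work surface at z = 0. Lengths are in mm, angles in rad, forces in N, time in s.
With the tool pointing down it reaches from about 350 to 775 mm from the base axis. Payload 7.3 kg.
Tool frame: the origin (TCP) lies at the centre of the arm's flange, where the gripper is bolted on; the fingertips stand 178 mm ahead of it and the grasp point (between the pads) lies 159 mm ahead of it; z points along the fingers, y is the direction in which the jaws open and shut (so a half turn about z gives the same grasp; the last joint's range is limited). The gripper opens to 92 mm and grips with 3 to 60 N. Pads are 19 mm wide; open, the fingers measure 130 mm over their backs; the gripper's body (75 mm by 190 mm) begins 47 mm behind the grasp point.
Start: joints at [-1.297, 0.342, 1.524, -0, 1.275, -0.146], TCP at [213.998, -479.409, 404.741] pointing down, gripper open.
Joint ranges: [-2.53, 2.53], [-0.77, 2.02], [0.04, 2.7], [-1, 4.14], [0.28, 2.66], [-3.11, 3.11]. Speed limits (rad/s): [2.57, 2.57, 3.14, 3.14, 3.14, 3.14].

## Interface

Orientations are given as [roll, pitch, yaw] about the fixed x, y, z axes, in that order (R = Rz(yaw) Ry(pitch) Rx(roll)).
In Python, from plant import get_obs, capture, close_job gives the robot as it stands. The module is installed in compiled form; this text tells all that it offers.
- The arm moves only by the shell command python3 -m pendant 'ROWS'. ROWS is JSON, a list of rows, each a list of 3 entries, a list of its own where there are three numbers: the shift along the tool's x, y, z in m, then the turn, a rotation vector about the tool's x, y, z in rad, then the finger opening in m, from 0 to 0.0918. In form: [[[tx, ty, tz], [wx, wy, wz], fingers], ...]. A call has 1 to 10 rows; each row is the pose to reach, as a shift and turn from the pose commanded when the call began, along the tool's axes at that moment; what a row does not reach only later rows make up. A row lasts 1/12 s, in which the tool goes at most 41.7 mm and 7.16 degrees, less where a joint would pass 70% of its speed; a pose out of reach is approached as far as the arm can. A call with a gripper value outside its range is refused whole. The fingers move at their own pace and stop on an object; the grip force is fixed at half the most. Time passes only in rows, so rows that repeat a pose let the fingers close. It gives the time, the measured TCP pose, the force and the opening at its end, in the units of the state.
- get_obs(): the state, without advancing time (a new reading comes with each control period).
- capture(name): name is "scene" or "top"; returns a dict with "color" (420x560x3 uint8, red, green, blue), "mtx" (3x3 intrinsics, pixels), "rvec" (rotation vector, rad) and "tvec" (3), from world to camera coordinates, as OpenCV has them. Camera axes: x right, y down, z forward; pixel columns grow to the right and rows downward; lengths in mm; the calibration is good to about 2 mm. A picture is of the moment at which its call begins. There is no depth.
- close_job(): hands the job in, once; it reports no verdict.
The state is a dict: "time": time; "joint_positions": joint angles; "dq": joint speeds; "tau": joint torques, N m; "tool_pos": TCP position; "tcp_rot": TCP orientation; "contact_force": force on the tool from outside, world axes, zero at the start; "moment": the same for the moment, N m; "grip_width": finger opening in mm.
Only numpy, scipy, OpenCV 4.12 (cv2) and the standard library are available. Lean on these libraries where they do the work, as an engineer would, in place of code of your own. Each camera call takes 0.05 s, during which the arm holds its last target. There are 200 camera calls.

## Task

Pack the bolt kit: stand every bright steel bolt head-down in a hexagonal nest of the case, turned so that its head drops fully home, and lay the red nut box flat in the open bay beside the nests. Then shut the lid completely and afterwards fold both orange latches down flat against the front of the case. Leave the black bolts and the tape measure standing where they are.

Things in the scene. Friction and masses are not known exactly. Their poses are not given: they have to be found in the camera images.
- bolt0: Bright steel hex bolt standing on its head, thread up (3 to 5 of these five are there). Origin: centre of its underside (the head's flat face); own z up the shank. Head: hexagon 36 across flats, 15 high, flats facing own +-y, corners on own +-x; shank diameter 24, from 15 to 105 above the origin. 0.42 kg, centre of mass 45 up.
- bolt1: Bright steel hex bolt standing on its head, thread up (3 to 5 of these five are there). Origin: centre of its underside (the head's flat face); own z up the shank. Head: hexagon 36 across flats, 15 high, flats facing own +-y, corners on own +-x; shank diameter 24, from 15 to 105 above the origin. 0.42 kg, centre of mass 45 up.
- bolt2: Bright steel hex bolt standing on its head, thread up (3 to 5 of these five are there). Origin: centre of its underside (the head's flat face); own z up the shank. Head: hexagon 36 across flats, 15 high, flats facing own +-y, corners on own +-x; shank diameter 24, from 15 to 105 above the origin. 0.42 kg, centre of mass 45 up.
- bolt3: Bright steel hex bolt standing on its head, thread up (3 to 5 of these five are there). Origin: centre of its underside (the head's flat face); own z up the shank. Head: hexagon 36 across flats, 15 high, flats facing own +-y, corners on own +-x; shank diameter 24, from 15 to 105 above the origin. 0.42 kg, centre of mass 45 up.
- bolt4: Bright steel hex bolt standing on its head, thread up (3 to 5 of these five are there). Origin: centre of its underside (the head's flat face); own z up the shank. Head: hexagon 36 across flats, 15 high, flats facing own +-y, corners on own +-x; shank diameter 24, from 15 to 105 above the origin. 0.42 kg, centre of mass 45 up.
- black_bolt0: Black hex bolt standing on its head, not part of the kit: stays. Same origin and axes as the bright ones; head 30 across flats, 12.5 high; shank diameter 20; total height 72.5.
- black_bolt1: Black hex bolt standing on its head, not part of the kit: stays. Same origin and axes as the bright ones; head 30 across flats, 12.5 high; shank diameter 20; total height 72.5.
- nut_box: Closed red plastic box with a white label on top, 60 (own x) x 46 (own y) x 40 high, 0.18-0.35 kg. Origin: centre of its underside. Its bay is the case's open left end: floor 10 above the counter, centred at the case's (x, y) = (0, 95), 154 along x by 104 along y.
- tape: Yellow tape measure standing among the bolts, 66 (own x) x 34 (own y) x 56 high; a bystander. Origin: centre of its underside.
- case: Bolt-kit case, fixed, 164 deep (own x) x 306 wide (own y). Origin: centre of its underside; own -x is its front, own +y its left end. Black base: walls 5 thick, 60 high, inner floor 10 above the counter. Six blue hexagonal nests on that floor; right of the bay runs a blue divider, 4 thick, centred at own y = 42, top 34 above the counter.
- nest0 (a point): Centre of the floor of a blue nest (10 above the counter), axes as the case. Six-sided collar, 39.5 across flats inside, flats facing the case's +-y, wall 3.5 thick and 13 high, open on top: a bolt head goes down into it only with its flats turned parallel (within about 12 degrees).
- nest1 (a point): Another nest, just like nest0; same point and axes.
- nest2 (a point): Another nest, just like nest0; same point and axes.
- nest3 (a point): Another nest, just like nest0; same point and axes.
- nest4 (a point): Another nest, just like nest0; same point and axes.
- nest5 (a point): Another nest, just like nest0; same point and axes.
- lid (a joint): Angle of the grey lid, rad: 0 shut, 1.8 fully open (leaning back); starts 1.6-1.78. Its hinge line runs along the case's y, 82 behind the case's centre, 60 above the counter. Stiff hinge (0.42 N m): stays where it is left. The lid is a shell 164 x 306, 70 deep (top 130 above the counter when shut), 0.35 kg.
- lid_handle (a point): Middle of the round bar of the lid's black handle: diameter 12, 100 long along the case's y, centre line 35 out from the lid's front wall. Lid shut: 95 above the counter, 117 in front of the case's centre. Lid open: the front wall faces up and the bar stands 35 above it. The bar may turn between the fingers.
- latch_right (a joint): Angle of the orange latch at the right (case's y = -95) end of the lid's front wall, rad: 0 folded down flat over the front of the base (latched), 1.57 straight out from the lid's front wall, limit 1.7; starts 1.3-1.6. Stays where it is left (0.06 N m); it is pushed down, then back against the case front.
- latch_right_tip (a point): Middle of the free end of this latch: a flap 42 wide along the case's y, 48 long from its pivot, 5 thick. Lid shut: the pivot lies 78 above the counter on the lid's front wall, 82 in front of the case's centre; folded down, the flap's middle plane is 4.5 in front of that wall.
- latch_left (a joint): Angle of the orange latch at the left (case's y = +95) end of the lid's front wall, rad: 0 folded down flat over the front of the base (latched), 1.57 straight out from the lid's front wall, limit 1.7; starts 1.3-1.6. Stays where it is left (0.06 N m); it is pushed down, then back against the case front.
- latch_left_tip (a point): Middle of the free end of this latch: a flap 42 wide along the case's y, 48 long from its pivot, 5 thick. Lid shut: the pivot lies 78 above the counter on the lid's front wall, 82 in front of the case's centre; folded down, the flap's middle plane is 4.5 in front of that wall.
Mind the look-alikes: they are no part of the job. What is shaped like the bolt0 but blue or pink is not meant.

How it is judged (in metres and radians):
On the way, in this order (a step that is already met when the one before it is completed fails the run):
1. all bright bolts stand home in nests and the nut box lies in the bay, the lid still open (angle between each of bolt0, bolt1, bolt2, bolt3, bolt4, nut_box's own z axis and vertical below 0.1 rad and z of bolt0 in the frame of case between 0.006 and 0.0145 m and (horizontal distance between bolt0 and nest0 below 0.006 m or horizontal distance between bolt0 and nest1 below 0.006 m or horizontal distance between bolt0 and nest2 below 0.006 m or horizontal distance between bolt0 and nest3 below 0.006 m or horizontal distance between bolt0 and nest4 below 0.006 m or horizontal distance between bolt0 and nest5 below 0.006 m) and z of bolt1 in the frame of case between 0.006 and 0.0145 m and (horizontal distance between bolt1 and nest0 below 0.006 m or horizontal distance between bolt1 and nest1 below 0.006 m or horizontal distance between bolt1 and nest2 below 0.006 m or horizontal distance between bolt1 and nest3 below 0.006 m or horizontal distance between bolt1 and nest4 below 0.006 m or horizontal distance between bolt1 and nest5 below 0.006 m) and z of bolt2 in the frame of case between 0.006 and 0.0145 m and (horizontal distance between bolt2 and nest0 below 0.006 m or horizontal distance between bolt2 and nest1 below 0.006 m or horizontal distance between bolt2 and nest2 below 0.006 m or horizontal distance between bolt2 and nest3 below 0.006 m or horizontal distance between bolt2 and nest4 below 0.006 m or horizontal distance between bolt2 and nest5 below 0.006 m) and z of bolt3 in the frame of case between 0.006 and 0.0145 m and (horizontal distance between bolt3 and nest0 below 0.006 m or horizontal distance between bolt3 and nest1 below 0.006 m or horizontal distance between bolt3 and nest2 below 0.006 m or horizontal distance between bolt3 and nest3 below 0.006 m or horizontal distance between bolt3 and nest4 below 0.006 m or horizontal distance between bolt3 and nest5 below 0.006 m) and z of bolt4 in the frame of case between 0.006 and 0.0145 m and (horizontal distance between bolt4 and nest0 below 0.006 m or horizontal distance between bolt4 and nest1 below 0.006 m or horizontal distance between bolt4 and nest2 below 0.006 m or horizontal distance between bolt4 and nest3 below 0.006 m or horizontal distance between bolt4 and nest4 below 0.006 m or horizontal distance between bolt4 and nest5 below 0.006 m) and z of nut_box in the frame of case between 0.006 and 0.016 m and x of nut_box in the frame of case between -0.08 and 0.08 m and y of nut_box in the frame of case between 0.045 and 0.147 m and value of joint lid above 0.5 rad), for 0.2 s.
2. the lid is shut (value of joint lid below 0.04 rad), for 0.2 s.
3. both latches are folded down with the lid shut (value of joint lid below 0.04 rad and value of joint each of latch_right, latch_left below 0.15 rad), for 0.2 s.
At the end, for the whole second after the job is handed in: Every bright bolt present stands upright (within 0.1 rad) on the floor of a nest, within 6 mm of its centre and not more than 4.5 mm above its floor; the nut box lies flat on the floor of the bay; lid below 0.04 rad; both latches below 0.15 rad (all of step 3 and angle between each of bolt0, bolt1, bolt2, bolt3, bolt4, nut_box's own z axis and vertical below 0.1 rad and z of bolt0 in the frame of case between 0.006 and 0.0145 m and (horizontal distance between bolt0 and nest0 below 0.006 m or horizontal distance between bolt0 and nest1 below 0.006 m or horizontal distance between bolt0 and nest2 below 0.006 m or horizontal distance between bolt0 and nest3 below 0.006 m or horizontal distance between bolt0 and nest4 below 0.006 m or horizontal distance between bolt0 and nest5 below 0.006 m) and z of bolt1 in the frame of case between 0.006 and 0.0145 m and (horizontal distance between bolt1 and nest0 below 0.006 m or horizontal distance between bolt1 and nest1 below 0.006 m or horizontal distance between bolt1 and nest2 below 0.006 m or horizontal distance between bolt1 and nest3 below 0.006 m or horizontal distance between bolt1 and nest4 below 0.006 m or horizontal distance between bolt1 and nest5 below 0.006 m) and z of bolt2 in the frame of case between 0.006 and 0.0145 m and (horizontal distance between bolt2 and nest0 below 0.006 m or horizontal distance between bolt2 and nest1 below 0.006 m or horizontal distance between bolt2 and nest2 below 0.006 m or horizontal distance between bolt2 and nest3 below 0.006 m or horizontal distance between bolt2 and nest4 below 0.006 m or horizontal distance between bolt2 and nest5 below 0.006 m) and z of bolt3 in the frame of case between 0.006 and 0.0145 m and (horizontal distance between bolt3 and nest0 below 0.006 m or horizontal distance between bolt3 and nest1 below 0.006 m or horizontal distance between bolt3 and nest2 below 0.006 m or horizontal distance between bolt3 and nest3 below 0.006 m or horizontal distance between bolt3 and nest4 below 0.006 m or horizontal distance between bolt3 and nest5 below 0.006 m) and z of bolt4 in the frame of case between 0.006 and 0.0145 m and (horizontal distance between bolt4 and nest0 below 0.006 m or horizontal distance between bolt4 and nest1 below 0.006 m or horizontal distance between bolt4 and nest2 below 0.006 m or horizontal distance between bolt4 and nest3 below 0.006 m or horizontal distance between bolt4 and nest4 below 0.006 m or horizontal distance between bolt4 and nest5 below 0.006 m) and z of nut_box in the frame of case between 0.006 and 0.016 m and x of nut_box in the frame of case between -0.08 and 0.08 m and y of nut_box in the frame of case between 0.045 and 0.147 m); the robot touches nothing.
It fails at once if a black bolt or the tape measure was shoved more than 6 cm or knocked over (distance of any of black_bolt0, black_bolt1, tape from where it was at the start of the episode above 0.06 m or angle between any of black_bolt0, black_bolt1, tape's own z axis and vertical above 0.7 rad).
Of bolt0, bolt1, bolt2, bolt3, bolt4 only 3 to 5 are there at a start; the rules pass over those that are not, and their reading is None.
At some moment in a run one of nut_box may be knocked a few centimetres aside while the robot is not near it.
It also fails if it takes over 210 s, if anything falls off the work surface, if the arm or the gripper's body presses on something with over 40 N, if the wrist force passes 120 N, or if a joint passes its speed limit or range.

## Working session

There is one attempt and no reset: what is moved stays moved. The work goes in short steps, Python scripts to look and compute and a shell command to move; the robot and the scene stay as the last step left them, time stands still between calls to the robot, and variables do not carry over. Pictures are saved under pics/ and viewed, about 12 in all and at most 16, crops included, and the job is handed in when it is done.

```bash
mkdir -p pics
python3 - <<'E'
from plant import *
import cv2
print(get_obs())
for n in("scene","top"):
    c=capture(n); cv2.imwrite(f"pics/{n}0.png",cv2.resize(c["color"][:,:,::-1],(800,600),interpolation=cv2.INTER_CUBIC)); print(n,c["mtx"],c["rvec"],c["tvec"])
E
```

```text
{'time': 0.0, 'joint_positions': array([-1.29699547e+00,  3.42742793e-01,  1.52505152e+00, -1.75858100e-05,
        1.27536784e+00, -1.46018316e-01]), 'dq': array([ 0.00042824, -0.00015421,  0.00091371, -0.00072985, -0.00162754,
       -0.00081673]), 'tau': array([-1.73971748e-03, -4.31248677e+01, -2.44217080e+01,  7.14927656e-02,
        5.59950457e-02, -1.28082343e-04]), 'tool_pos': array([ 213.95922688, -479.27200176,  404.02227596]), 'tcp_rot': array([-3.14003741e+00, -2.11725648e-04,  4.19824142e-01]), 'contact_force': array([-0.0085156 , -0.54057412,  0.30908036]), 'moment': array([-0.00743045,  0.0239581 ,  0.02639027]), 'grip_width': 91.65749793967747}
scene [[439.91064597   0.         276.20012453]
 [  0.         439.91064597 205.42250807]
 [  0.           0.           1.        ]] [ 2.43385738  0.95934793 -0.25333427] [-332.80673767 -318.95586359 1282.64688313]
top [[530.06654698   0.         279.58694394]
 [  0.         530.06654698 214.74628716]
 [  0.           0.           1.        ]] [ 2.19083836 -1.98604303  0.24623815] [-120.92085741  539.91994976 1159.12148565]
```

View pics/scene0.png

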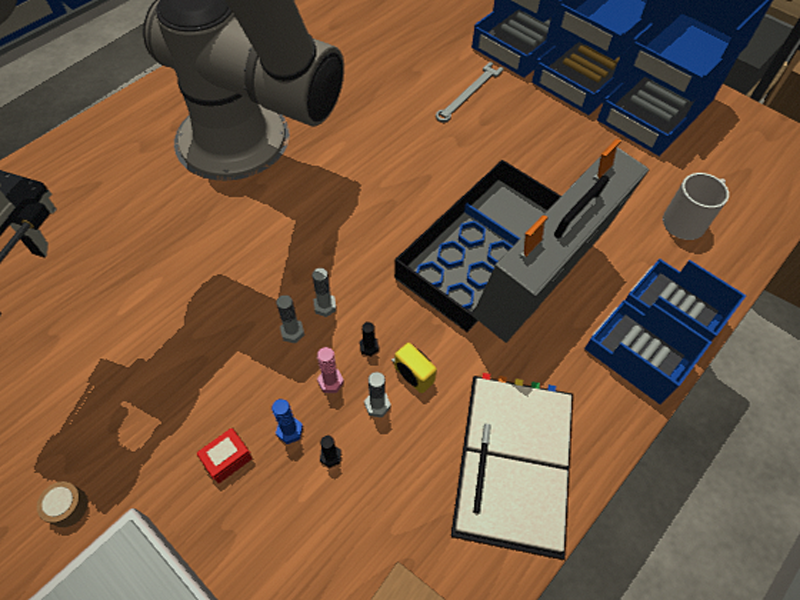

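View pics/top0.png

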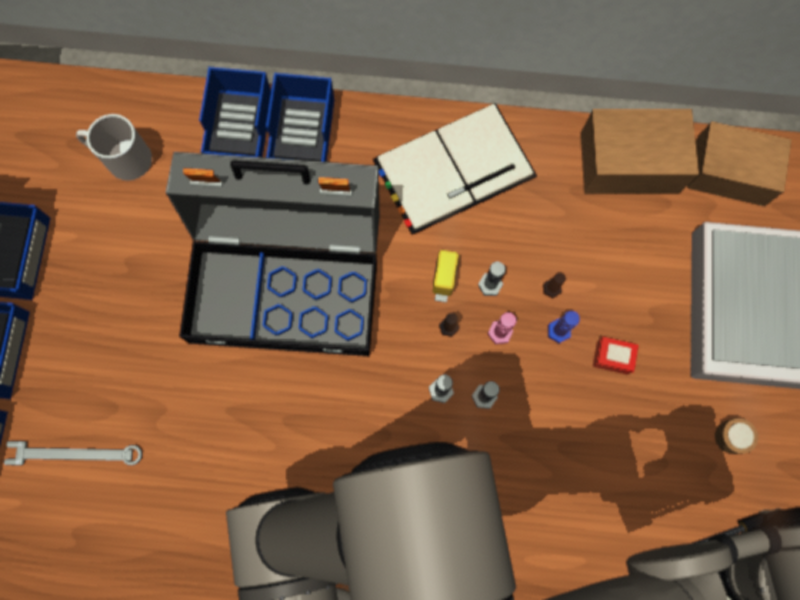

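Three bright steel bolts show at top (493,278), (441,388) and (486,393); the pink (503,327) and blue (563,325) ones are look-alikes. The black bolts are at (450,323) and (555,285), and the box is at (617,354). I'll confirm in enlarged crops.

```bash
cat > h.py <<'E'
import numpy as np, cv2
from plant import *
from scipy.spatial.transform import Rotation as R
class Cam:
    def __init__(s,n):
        c=capture(n); s.K=c["mtx"]; s.rv=c["rvec"]; s.t=np.ravel(c["tvec"]); s.Rm=R.from_rotvec(np.ravel(s.rv)).as_matrix(); s.im=c["color"][:,:,::-1].copy()
    def proj(s,P): 
        p=(np.atleast_2d(P)@s.Rm.T+s.t)@s.K.T; return p[:,:2]/p[:,2:]
    def back(s,uv,z):
        d=s.Rm.T@np.linalg.inv(s.K)@[uv[0],uv[1],1]; o=-s.Rm.T@s.t; return o+d*(z-o[2])/d[2]
def hexpts(x,y,yaw,af,z):
    a=yaw+np.arange(6)*np.pi/3; r=af/np.sqrt(3); return np.c_[x+r*np.cos(a),y+r*np.sin(a),np.full(6,z)]
def circ(x,y,r,z):
    a=np.arange(24)*np.pi/12; return np.c_[x+r*np.cos(a),y+r*np.sin(a),np.full(24,z)]
def tri(p1,z,p2,c1,c2): pass
def obs():
    o=get_obs(); return o
E
python3 - <<'E'
from h import *
t=Cam("top"); s=Cam("scene")
def crop(c,x0,y0,w,h,k): return cv2.resize(c.im[y0:y0+h,x0:x0+w],None,fx=k,fy=k,interpolation=cv2.INTER_CUBIC)
cv2.imwrite("pics/a.png",crop(t,290,165,160,125,5)[:600])
b=crop(s,190,180,120,110,5);cv2.imwrite("pics/b.png",b)
cv2.imwrite("pics/c.png",crop(t,115,100,160,150,4))
print("base",t.back((300,300),0))
for n,uv in dict(b1=(493,278),b2=(441,388),b3=(486,393)).items():
    print(n,t.back(np.array(uv)*.7,50))
E
```

```text
base [ 364.97900087 -133.9830183     0.        ]
b1 [ 617.05828329 -216.62919117   50.        ]
b2 [ 426.59494879 -146.3130062    50.        ]
b3 [ 425.65065291 -218.44231496   50.        ]
```

View pics/a.png

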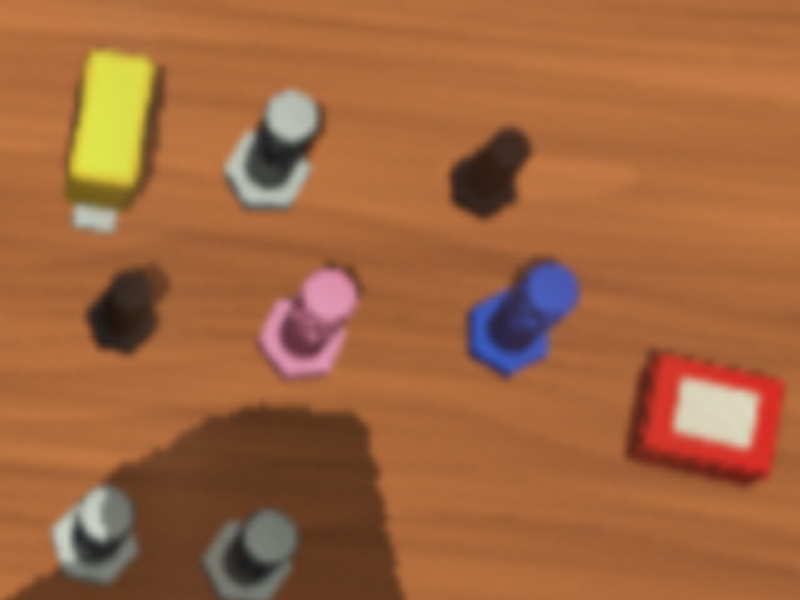

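View pics/b.png

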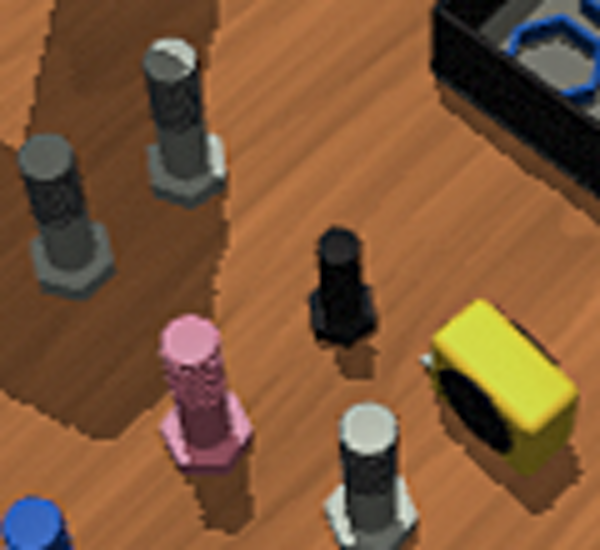

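View pics/c.png

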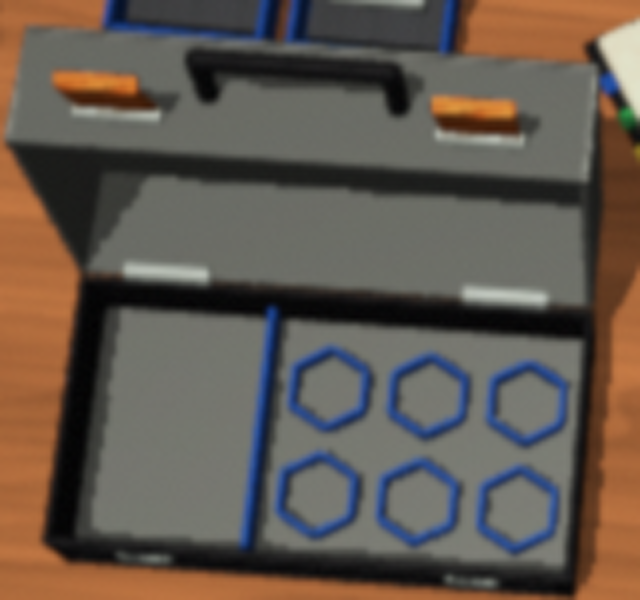

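```bash
cat > fit.py <<'E'
from h import *
from scipy.optimize import minimize
S=6
def fill(c,P,box,conv=True):
    x0,y0,w,h=box; m=np.zeros((h*S,w*S),np.uint8)
    p=((c.proj(P)-[x0-.5,y0-.5])*S).astype(np.float32)
    cv2.fillConvexPoly(m,cv2.convexHull(np.round(p).astype(np.int32)),255); return m
def down(m,box): return cv2.resize(m,(box[2],box[3]),interpolation=cv2.INTER_AREA)/255.
def bolt(c,q,box):
    x,y,a=q; head=np.r_[hexpts(x,y,a,36,0),hexpts(x,y,a,36,15)]; sh=np.r_[circ(x,y,12,15),circ(x,y,12,105)]
    return down(fill(c,head,box)|fill(c,sh,box),box)
def box3(c,q,box):
    x,y,a=q; u=np.array([np.cos(a),np.sin(a)]);v=np.array([-u[1],u[0]])
    P=[[*(np.array([x,y])+i*30*u+j*23*v),z] for i in(-1,1) for j in(-1,1) for z in(0,40)]
    return down(fill(c,np.array(P),box),box)
def nest(c,q,box,z0=10):
    x,y,a=q; o=np.r_[hexpts(x,y,a,46.5,10),hexpts(x,y,a,46.5,23)]
    i=fill(c,hexpts(x,y,a,39.5,23),box)&fill(c,hexpts(x,y,a,39.5,10),box)
    return down(fill(c,o,box)&~i,box)
def soft(v,lo,hi): return np.clip((v-lo)/(hi-lo),0,1)
def steel(c):   # low R-B contrast = steel
    f=cv2.GaussianBlur(c.im,(0,0),.01).astype(float); r=(f[...,2]-f[...,0])/(f.max(2)+1); return 1-soft(r,.15,.5)
def blue(c):
    f=c.im.astype(float); return soft(f[...,0]-f[...,2],10,70)
def red(c):
    f=c.im.astype(float); h=np.minimum(1,(f[...,1]/(f[...,2]+1)))
    return soft(.42-h,-.08,.1)
def fitit(c,mask,model,q0,yaws,pad=12,sig=.6):
    u=c.proj([[q0[0],q0[1],0],[q0[0],q0[1],105 if model is bolt else 30]]); 
    lo=np.floor(u.min(0)-pad-9).astype(int); hi=np.ceil(u.max(0)+pad+9).astype(int)
    lo=np.maximum(lo,0); box=(*lo,*(hi-lo)); m=mask[lo[1]:hi[1],lo[0]:hi[0]]; g=lambda z:cv2.GaussianBlur(z,(0,0),sig)
    box=(lo[0],lo[1],m.shape[1],m.shape[0])
    reach=g(np.float64(model(c,(q0[0],q0[1],0),box)>0)); w=cv2.dilate(reach,np.ones((9,9)))>0.01
    cost=lambda q:(((g(model(c,q,box))-g(m))**2)*w).sum()
    best=None
    for a in yaws:
        r=minimize(lambda s:cost((q0[0]+10*s[0],q0[1]+10*s[1],a+.5*s[2])),[0,0,0],method='Nelder-Mead',options=dict(xatol=.005,fatol=.01,maxiter=150,initial_simplex=[[0,0,0],[1,0,0],[0,1,0],[0,0,.5]]))
        if best is None or r.fun<best[0]: best=(r.fun,q0[0]+10*r.x[0],q0[1]+10*r.x[1],a+.5*r.x[2])
    return np.array(best)
E
cat > run1.py <<'E'
from fit import *
t=Cam("top"); s=Cam("scene")
Y6=np.arange(4)*np.pi/12
cen=lambda u,v,k,x0,y0,z:t.back(((u+.5)/k-.5+x0,(v+.5)/k-.5+y0),z)
for n,uv in dict(A=(268,172),B=(95,537),C=(246,560)).items():
    p=cen(*uv,5,290,165,10)
    for c in(t,s):
        r=fitit(c,steel(c),bolt,p,Y6); print(n,r.round(2),"yaw60",np.degrees(r[3])%60)
p=cen(706,415,5,290,165,40)
for c in(t,s):
    r=fitit(c,red(c)if 0 else np.maximum(red(c),steel(c)),box3,p,np.arange(6)*np.pi/6); print("box",r.round(2),np.degrees(r[3])%180)
for n,uv in dict(R0=(331,389),R1=(429,396),R2=(528,403),F0=(318,495),F1=(419,502),F2=(518,510)).items():
    p=cen(*uv,4,115,100,20)
    for c in(t,s)if n in("F0","F1","F2") else (t,):
        r=fitit(c,blue(c),nest,p,[-.1]); print(n,r.round(2),"yaw60",(np.degrees(r[3])+30)%60-30)
E
python3 run1.py
```

```text
A [ 2.7700e+00  6.1868e+02 -2.1650e+02  5.6000e-01] yaw60 32.352833975480486
A [ 4.8200e+00  6.1544e+02 -2.1584e+02  5.7000e-01] yaw60 32.48548505721362
B [ 4.2000e-01  4.2925e+02 -1.4755e+02  3.6000e-01] yaw60 20.41997246235969
B [ 5.3700e+00  4.2658e+02 -1.4762e+02  3.8000e-01] yaw60 22.028027819661528
C [   0.84  426.11 -219.58    0.54] yaw60 31.20204340751309
C [   4.94  423.32 -219.2     0.55] yaw60 31.41751527942221
box [  52.46  514.32 -431.49    1.44] 82.2236329256449
box [  16.37  510.95 -429.57    1.43] 82.14194395111446
R0 [3.6040e+01 5.8668e+02 1.3795e+02 5.0000e-02] yaw60 2.6719512552275546
R1 [2.5240e+01 5.8848e+02 7.7830e+01 1.0000e-02] yaw60 0.38561755808937903
R2 [1.0430e+01 5.8981e+02 1.7650e+01 3.0000e-02] yaw60 1.4471783445623423
F0 [2.6400e+01 5.2064e+02 1.3628e+02 5.0000e-02] yaw60 2.8261191518019544
F0 [ 7.9610e+01  5.1643e+02  1.3748e+02 -1.0000e-02] yaw60 -0.6079862490579622
F1 [1.9730e+01 5.2216e+02 7.6190e+01 2.0000e-02] yaw60 1.004160633464327
F1 [7.258e+01 5.180e+02 7.701e+01 3.000e-02] yaw60 1.5913485212671397
F2 [  4.67 523.62  15.94  -0.  ] yaw60 -0.20677169721856004
F2 [8.0870e+01 5.1968e+02 1.6720e+01 1.0000e-01] yaw60 5.905582247016255
```

```bash
cat > nxt.py <<'E'
import sys,numpy as np
from plant import get_obs
from scipy.spatial.transform import Rotation as R
# usage: x y graspz yaw_deg ... (several targets, 4 numbers each, chained: each given in frame after previous)
o=get_obs(); p=np.array(o["tool_pos"]); r=R.from_euler("xyz",o["tcp_rot"])
print("t",round(o["time"],2),"tcp",p.round(1),np.degrees(o["tcp_rot"]).round(2),"F",np.round(o["contact_force"],1),"w",round(o["grip_width"],1))
a=list(map(float,sys.argv[1:]))
for i in range(0,len(a),4):
    x,y,z,w=a[i:i+4]; q=np.array([x,y,z+159]); rt=R.from_euler("xyz",[np.pi,0,np.radians(w)])
    d=r.inv().apply(q-p)/1000; rv=(r.inv()*rt).as_rotvec(); print("->",d.round(4),rv.round(4),"rows",max(np.linalg.norm(d)/.0417,np.degrees(np.linalg.norm(rv))/7.16).round(1)); p,r=q,rt
E
python3 nxt.py 617.1 -216.2 160 32.4
```

```text
t 0.3 tcp [ 214.  -479.4  404.5] [-1.7997e+02 -1.0000e-02  2.4050e+01] F [1.2 0.4 0. ] w 92.0
-> [ 0.4754 -0.076   0.0856] [-4.000e-04 -1.000e-04 -1.457e-01] rows 11.7
```

```bash
python3 -m pendant '[[[0.04,-0.006,0],[0,0,-0.0146],0.05],[[0.08,-0.013,0.005],[0,0,-0.029],0.05],[[0.12,-0.019,0.01],[0,0,-0.044],0.05],[[0.16,-0.026,0.02],[0,0,-0.058],0.05],[[0.2,-0.032,0.03],[0,0,-0.073],0.05],[[0.24,-0.038,0.04],[0,0,-0.087],0.05],[[0.28,-0.045,0.05],[0,0,-0.1],0.05],[[0.32,-0.051,0.06],[0,0,-0.12],0.05],[[0.36,-0.058,0.07],[0,0,-0.146],0.05],[[0.36,-0.058,0.07],[0,0,-0.1457],0.05]]'
python3 nxt.py 617.1 -216.2 135 32.4 617.1 -216.2 80 32.4
```

```text
time: 1.13
tool_pos: [523.3, -275.2, 332.4]
tcp_rot: [-3.139, -0.001, 0.572]
contact_force: [-1.9, 0.8, -0.0]
grip_width: 50.0
t 1.13 tcp [ 523.3 -275.2  332.4] [-1.7984e+02 -8.0000e-02  3.2790e+01] F [-1.9  0.8 -0. ] w 50.0
-> [0.1108 0.0014 0.0385] [-0.0028 -0.0014  0.0068] rows 2.8
-> [ 0.    -0.     0.055] [0. 0. 0.] rows 1.3
```

```bash
python3 -m pendant '[[[0.037,0.0005,0.0],[0,0,0],0.05],[[0.075,0.001,0.02],[0,0,0.007],0.05],[[0.1108,0.0014,0.0385],[-0.0028,-0.0014,0.0068],0.05],[[0.1108,0.0014,0.0385],[-0.0028,-0.0014,0.0068],0.05],[[0.1108,0.0014,0.0385],[-0.0028,-0.0014,0.0068],0.05],[[0.1108,0.0014,0.0385],[-0.0028,-0.0014,0.0068],0.05]]'
python3 nxt.py 617.1 -216.2 80 32.4
python3 - <<'E'
from h import *
s=Cam("scene"); t=Cam("top")
a=cv2.resize(s.im[160:300,190:330],None,fx=4,fy=4,interpolation=cv2.INTER_CUBIC)[:, :400]
b=cv2.resize(t.im[130:270,300:400],None,fx=4,fy=4,interpolation=cv2.INTER_CUBIC)
cv2.imwrite("pics/d.png",np.hstack([a,b]))
E
```

```text
time: 1.63
tool_pos: [613.2, -221.7, 296.1]
tcp_rot: [3.139, 0.002, 0.559]
contact_force: [0.6, -1.5, 0.2]
grip_width: 49.8
t 1.63 tcp [ 613.2 -221.7  296.1] [1.7985e+02 1.2000e-01 3.2040e+01] F [ 0.6 -1.5  0.2] w 49.8
-> [ 0.0064 -0.0028  0.057 ] [ 0.0025  0.0022 -0.0064] rows 1.4
```

View pics/d.png

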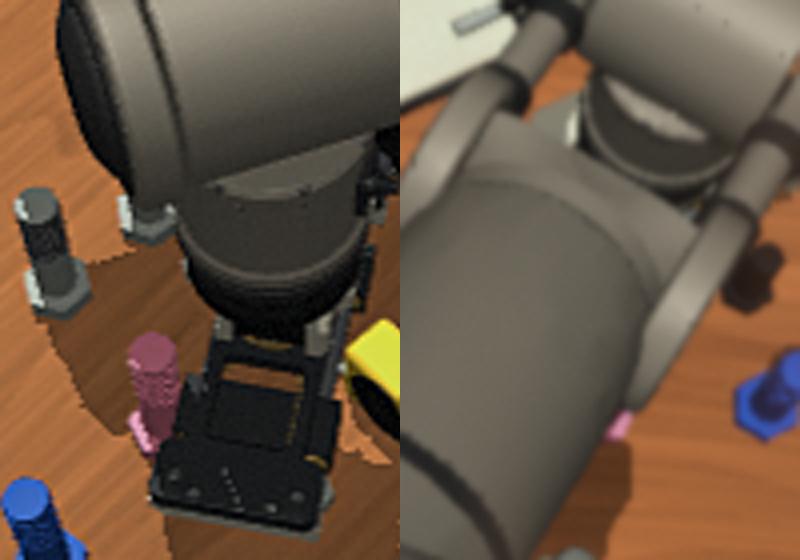

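```bash
python3 nxt.py 617.1 -216.2 80 32.4
python3 -m pendant '[[[0.0064,-0.0028,0.02],[0.0025,0.0022,-0.0064],0.05],[[0.0064,-0.0028,0.02],[0.0025,0.0022,-0.0064],0.05],[[0.0064,-0.0028,0.02],[0.0025,0.0022,-0.0064],0.05],[[0.0064,-0.0028,0.02],[0.0025,0.0022,-0.0064],0.05]]'
python3 nxt.py 617.1 -216.2 80 32.4
```

```text
t 1.73 tcp [ 612.8 -222.6  297.3] [1.7976e+02 5.0000e-02 3.1940e+01] F [-0.4 -0.2 -0.1] w 50.0
-> [ 0.0071 -0.0034  0.0583] [ 0.0042  0.001  -0.0081] rows 1.4
time: 2.07
tool_pos: [617.0, -216.7, 277.4]
tcp_rot: [3.14, -0.001, 0.564]
contact_force: [-0.3, -0.0, 0.7]
grip_width: 50.0
t 2.07 tcp [ 617.  -216.7  277.4] [ 1.7992e+02 -7.0000e-02  3.2320e+01] F [-0.3 -0.   0.7] w 50.0
-> [ 0.0003 -0.0004  0.0384] [ 0.0015 -0.0011 -0.0015] rows 0.9
```

```bash
python3 -m pendant '[[[0.0,0,0.02],[0,0,0],0.05],[[0.0,0,0.038],[0,0,0],0.05],[[0.0,0,0.038],[0,0,0],0.05],[[0.0,0,0.038],[0,0,0],0.01],[[0.0,0,0.038],[0,0,0],0.01],[[0.0,0,0.038],[0,0,0],0.01],[[0.0,0,0.038],[0,0,0],0.01],[[0.0,0,0.038],[0,0,0],0.01]]'
python3 -m pendant '[[[0,0,0],[0,0,0],0.01],[[0,0,-0.03],[0,0,0],0.01],[[0,0,-0.07],[0,0,0],0.01],[[0,0,-0.11],[0,0,0],0.01],[[0,0,-0.12],[0,0,0],0.01],[[0,0,-0.12],[0,0,0],0.01],[[0,0,-0.12],[0,0,0],0.01]]'
python3 nxt.py 586.5 78.2 200 1.45 586.5 78.2 130 1.45
```

```text
time: 2.73
tool_pos: [617.7, -216.0, 239.4]
tcp_rot: [3.139, -0.002, 0.565]
contact_force: [-0.7, -0.6, 3.0]
grip_width: 23.7
time: 3.32
tool_pos: [616.9, -215.6, 356.9]
tcp_rot: [-3.14, 0.0, 0.565]
contact_force: [-0.3, 0.3, -5.1]
grip_width: 23.3
t 3.32 tcp [ 616.9 -215.6  356.9] [-1.7993e+02  1.0000e-02  3.2380e+01] F [-0.3  0.3 -5.1] w 23.3
-> [ 0.1317 -0.2644 -0.0018] [-0.0012  0.0006  0.5398] rows 7.1
-> [-0.   -0.    0.07] [0. 0. 0.] rows 1.7
```

```bash
python3 -m pendant '[[[0.01,-0.02,0],[0,0,0.11],0.01],[[0.02,-0.04,0],[0,0,0.22],0.01],[[0.03,-0.06,0],[0,0,0.33],0.01],[[0.04,-0.08,0],[0,0,0.44],0.01],[[0.05,-0.1,0],[0,0,0.54],0.01],[[0.0667,-0.135,0],[0,0,0.54],0.01],[[0.083,-0.17,0],[0,0,0.54],0.01],[[0.1,-0.2,0],[0,0,0.54],0.01],[[0.117,-0.235,0],[0,0,0.54],0.01],[[0.1317,-0.2644,-0.001],[0,0,0.54],0.01]]'
python3 -m pendant '[[[0,0,0],[0,0,0],0.01],[[0,0,0],[0,0,0],0.01],[[0,0,0],[0,0,0],0.01]]'
python3 nxt.py 586.5 78.2 112 1.45 586.5 78.2 90 1.45
```

```text
time: 4.15
tool_pos: [585.6, 80.2, 355.3]
tcp_rot: [-3.141, 0.006, 0.025]
contact_force: [0.6, 0.3, -4.4]
grip_width: 23.7
time: 4.4
tool_pos: [586.5, 77.9, 356.7]
tcp_rot: [3.141, 0.004, 0.026]
contact_force: [0.1, -0.5, -3.8]
grip_width: 23.5
t 4.4 tcp [586.5  77.9 356.7] [179.98   0.21   1.48] F [ 0.1 -0.5 -3.8] w 23.5
-> [ 0.0003 -0.0004  0.0857] [0.0004 0.0037 0.0005] rows 2.1
-> [-0.    -0.     0.022] [0. 0. 0.] rows 0.5
```

```bash
python3 -m pendant '[[[0,0,0.03],[0,0,0],0.01],[[0,0,0.06],[0,0,0],0.01],[[0.0,-0.0002,0.0855],[0,0.002,0],0.01],[[0.0,-0.0002,0.0855],[0,0.002,0],0.01],[[0.0,-0.0002,0.0855],[0,0.002,0],0.01]]'
python3 -m pendant '[[[0,0,0.004],[0,0,0],0.01],[[0,0,0.008],[0,0,0],0.01],[[0,0,0.012],[0,0,0],0.01],[[0,0,0.016],[0,0,0],0.01],[[0,0,0.016],[0,0,0],0.01],[[0,0,0.016],[0,0,0],0.01]]'
python3 nxt.py 586.5 78.2 90 1.45
python3 - <<'E'
from h import *
s=Cam("scene")
cv2.imwrite("pics/e.png",cv2.resize(s.im[110:250,260:440],None,fx=4,fy=4,interpolation=cv2.INTER_CUBIC))
E
```

```text
time: 4.82
tool_pos: [586.7, 76.9, 271.9]
tcp_rot: [3.142, 0.002, 0.023]
contact_force: [-0.2, -0.8, -4.2]
grip_width: 23.8
time: 5.32
tool_pos: [587.0, 78.1, 257.7]
tcp_rot: [3.141, -0.003, 0.025]
contact_force: [-0.0, -0.8, -3.8]
grip_width: 23.1
t 5.32 tcp [587.   78.1 257.7] [ 1.7999e+02 -1.6000e-01  1.4500e+00] F [-0.  -0.8 -3.8] w 23.1
-> [-0.0005 -0.0001  0.0087] [ 0.0002 -0.0027 -0.    ] rows 0.2
```

View pics/e.png

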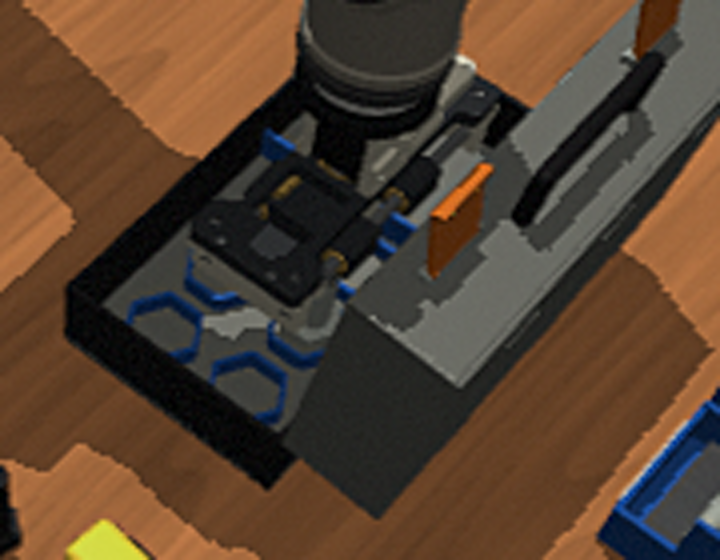

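Bolt bottom is already below the rim and the force reads as weight only, so it's in the nest. Lower the last 8 mm, open, lift.

```bash
python3 -m pendant '[[[0,0,0.004],[0,0,0],0.01],[[0,0,0.008],[0,0,0],0.01],[[0,0,0.008],[0,0,0],0.01],[[0,0,0.008],[0,0,0],0.01]]'
python3 -m pendant '[[[0,0,0],[0,0,0],0.05],[[0,0,0],[0,0,0],0.05],[[0,0,0],[0,0,0],0.05],[[0,0,0],[0,0,0],0.05],[[0,0,-0.04],[0,0,0],0.05],[[0,0,-0.08],[0,0,0],0.05],[[0,0,-0.1],[0,0,0],0.05],[[0,0,-0.1],[0,0,0],0.05]]'
python3 nxt.py 427.9 -147.6 160 21.2 427.9 -147.6 80 21.2
```

```text
time: 5.7
tool_pos: [587.1, 78.1, 249.5]
tcp_rot: [3.141, -0.003, 0.025]
contact_force: [0.8, -1.5, -4.4]
grip_width: 23.4
time: 6.37
tool_pos: [587.8, 78.3, 355.7]
tcp_rot: [3.142, -0.014, 0.025]
contact_force: [0.5, 0.5, 0.4]
grip_width: 50.0
t 6.37 tcp [587.8  78.3 355.7] [180.    -0.79   1.45] F [0.5 0.5 0.4] w 50.0
-> [-0.166   0.2218  0.0345] [ 0.0024 -0.0136 -0.3447] rows 6.7
-> [ 0.   -0.    0.08] [0. 0. 0.] rows 1.9
```

```bash
python3 -m pendant '[[[-0.025,0.033,0],[0,0,0],0.05],[[-0.05,0.067,0],[0,0,0],0.05],[[-0.074,0.099,0],[0,0,-0.08],0.05],[[-0.098,0.13,0],[0,0,-0.16],0.05],[[-0.122,0.162,0.01],[0,0,-0.24],0.05],[[-0.146,0.195,0.02],[0,0,-0.345],0.05],[[-0.165,0.221,0.03],[0,0,-0.345],0.05],[[-0.165,0.221,0.03],[0,0,-0.345],0.05],[[-0.165,0.221,0.03],[0,0,-0.345],0.05],[[-0.165,0.221,0.03],[0,0,-0.345],0.05]]'
python3 nxt.py 427.9 -147.6 80 21.2
python3 - <<'E'
from h import *
s=Cam("scene"); t=Cam("top")
a=cv2.resize(s.im[100:250,270:400],None,fx=4,fy=4,interpolation=cv2.INTER_CUBIC)[:560, :400]
b=cv2.resize(t.im[160:260,120:270],None,fx=4,fy=4,interpolation=cv2.INTER_CUBIC)
b=cv2.copyMakeBorder(b,0,160,0,0,0)[:, 200:600]
cv2.imwrite("pics/f.png",np.hstack([a,b]))
E
```

```text
time: 7.2
tool_pos: [427.6, -146.8, 319.2]
tcp_rot: [3.141, -0.003, 0.369]
contact_force: [1.1, 0.0, -0.6]
grip_width: 49.9
t 7.2 tcp [ 427.6 -146.8  319.2] [179.96  -0.18  21.14] F [ 1.1  0.  -0.6] w 49.9
-> [-0.0003  0.0007  0.0802] [ 0.0007 -0.0031 -0.001 ] rows 1.9
```

View pics/f.png

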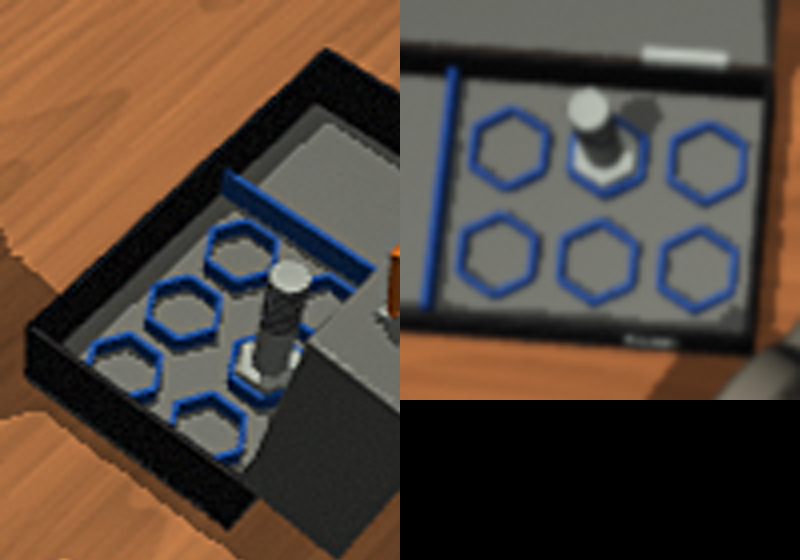

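Bolt A sits home in the middle rear nest (top crop ~(605,160)). Next bolt B.

```bash
python3 -m pendant '[[[0.0,0.0005,0.03],[0,0,0],0.05],[[0.0,0.0005,0.06],[0,0,0],0.05],[[0.0,0.0005,0.08],[0,0,0],0.05],[[0.0,0.0005,0.08],[0,0,0],0.05],[[0.0,0.0005,0.08],[0,0,0],0.01],[[0.0,0.0005,0.08],[0,0,0],0.01],[[0.0,0.0005,0.08],[0,0,0],0.01],[[0.0,0.0005,0.08],[0,0,0],0.01],[[0.0,0.0005,0.08],[0,0,0],0.01]]'
python3 -m pendant '[[[0,0,0],[0,0,0],0.01],[[0,0,-0.03],[0,0,0],0.01],[[0,0,-0.07],[0,0,0],0.01],[[0,0,-0.11],[0,0,0],0.01],[[0,0,-0.12],[0,0,0],0.01],[[0,0,-0.12],[0,0,0],0.01],[[0,0,-0.12],[0,0,0],0.01],[[0,0,-0.12],[0,0,0],0.01]]'
python3 nxt.py 521.7 16.3 199 1.45
```

```text
time: 8.05
tool_pos: [428.3, -147.5, 240.3]
tcp_rot: [3.139, -0.004, 0.37]
contact_force: [0.4, -1.3, 3.9]
grip_width: 23.7
time: 8.72
tool_pos: [426.8, -147.0, 357.5]
tcp_rot: [-3.14, -0.0, 0.37]
contact_force: [0.0, 0.4, -4.5]
grip_width: 23.4
t 8.72 tcp [ 426.8 -147.   357.5] [-1.7988e+02 -1.0000e-02  2.1200e+01] F [ 0.   0.4 -4.5] w 23.4
-> [ 0.1475 -0.118  -0.0002] [-2.100e-03  1.000e-04  3.447e-01] rows 4.5
```

```bash
python3 -m pendant '[[[0.03,-0.024,0],[0,0,0.08],0.01],[[0.06,-0.048,0],[0,0,0.16],0.01],[[0.09,-0.072,0],[0,0,0.24],0.01],[[0.12,-0.096,0],[0,0,0.3],0.01],[[0.1475,-0.118,0],[0,0,0.3447],0.01],[[0.1475,-0.118,0],[0,0,0.3447],0.01],[[0.1475,-0.118,0],[0,0,0.3447],0.01],[[0.1475,-0.118,0.03],[0,0,0.3447],0.01],[[0.1475,-0.118,0.06],[0,0,0.3447],0.01],[[0.1475,-0.118,0.06],[0,0,0.3447],0.01]]'
python3 -m pendant '[[[0,0,0.02],[0,0,0],0.01],[[0,0,0.02],[0,0,0],0.01],[[0,0,0.02],[0,0,0],0.01]]'
python3 nxt.py 521.7 16.3 98 1.45;sleep 0.2;python3 -c "
from plant import *;capture('top')"; python3 nxt.py 521.7 16.3 98 1.45
```

```text
time: 9.55
tool_pos: [519.9, 15.4, 293.2]
tcp_rot: [-3.14, 0.011, 0.025]
contact_force: [-3.0, 0.5, -4.6]
grip_width: 23.5
time: 9.8
tool_pos: [522.2, 15.4, 279.3]
tcp_rot: [-3.141, 0.0, 0.025]
contact_force: [0.4, 0.8, -4.0]
grip_width: 23.9
t 9.8 tcp [522.2  15.4 279.3] [-179.98    0.      1.41] F [ 0.4  0.8 -4. ] w 23.9
-> [-0.0005 -0.001   0.0223] [-0.0003  0.     -0.0007] rows 0.5
t 9.85 tcp [522.6  15.5 280.2] [-1.80e+02 -1.40e-01  1.41e+00] F [ 0.4  0.6 -4. ] w 23.6
-> [-0.001  -0.0009  0.0232] [-0.     -0.0024 -0.0006] rows 0.6
```

```bash
python3 -m pendant '[[[-0.0006,-0.0008,0.012],[0,0,0],0.01],[[-0.0006,-0.0008,0.016],[0,0,0],0.01],[[-0.0006,-0.0008,0.02],[0,0,0],0.01],[[-0.0006,-0.0008,0.024],[0,0,0],0.01],[[-0.0006,-0.0008,0.024],[0,0,0],0.01]]'
python3 nxt.py 521.7 16.3 90 1.45
```

```text
time: 10.27
tool_pos: [522.2, 16.5, 255.5]
tcp_rot: [3.141, -0.003, 0.025]
contact_force: [0.9, -1.6, -4.8]
grip_width: 23.4
t 10.27 tcp [522.2  16.5 255.5] [179.98  -0.19   1.45] F [ 0.9 -1.6 -4.8] w 23.4
-> [-0.0005  0.0002  0.0065] [ 0.0004 -0.0033  0.0001] rows 0.2
```

```bash
python3 -m pendant '[[[0,0,0.003],[0,0,0],0.01],[[0,0,0.006],[0,0,0],0.01],[[0,0,0.006],[0,0,0],0.01],[[0,0,0.006],[0,0,0],0.01],[[0,0,0.006],[0,0,0],0.05],[[0,0,0.006],[0,0,0],0.05],[[0,0,0.006],[0,0,0],0.05],[[0,0,0.006],[0,0,0],0.05]]'
python3 -m pendant '[[[0,0,-0.03],[0,0,0],0.05],[[0,0,-0.07],[0,0,0],0.05],[[0,0,-0.1],[0,0,0],0.05],[[0,0,-0.1],[0,0,0],0.05],[[0,0,-0.1],[0,0,0],0.05]]'
python3 nxt.py 424.7 -219.4 155 31.3
```

```text
time: 10.93
tool_pos: [522.0, 16.9, 249.4]
tcp_rot: [-3.141, -0.003, 0.025]
contact_force: [-0.5, 0.3, 0.5]
grip_width: 45.4
time: 11.35
tool_pos: [522.0, 16.9, 351.1]
tcp_rot: [3.141, -0.007, 0.026]
contact_force: [-0.3, 0.8, 0.2]
grip_width: 49.9
t 11.35 tcp [522.   16.9 351.1] [179.98  -0.39   1.46] F [-0.3  0.8  0.2] w 49.9
-> [-0.1036  0.2337  0.0365] [ 0.0021 -0.0066 -0.5208] rows 6.2
```

```bash
python3 -m pendant '[[[-0.017,0.038,0],[0,0,-0.08],0.05],[[-0.034,0.076,0],[0,0,-0.16],0.05],[[-0.051,0.114,0],[0,0,-0.24],0.05],[[-0.068,0.152,0],[0,0,-0.32],0.05],[[-0.085,0.19,0.01],[0,0,-0.42],0.05],[[-0.1036,0.2337,0.02],[0,0,-0.52],0.05],[[-0.1036,0.2337,0.0365],[0,0,-0.52],0.05],[[-0.1036,0.2337,0.0365],[0,0,-0.52],0.05],[[-0.1036,0.2337,0.0365],[0,0,-0.52],0.05],[[-0.1036,0.2337,0.0365],[0,0,-0.52],0.05]]'
python3 nxt.py 424.7 -219.4 80 31.3
```

```text
time: 12.18
tool_pos: [424.5, -218.7, 312.4]
tcp_rot: [-3.141, -0.002, 0.545]
contact_force: [0.3, 0.2, 0.0]
grip_width: 50.1
t 12.18 tcp [ 424.5 -218.7  312.4] [-1.7999e+02 -1.3000e-01  3.1250e+01] F [0.3 0.2 0. ] w 50.1
-> [-0.0004  0.0007  0.0734] [-0.0002 -0.0024 -0.001 ] rows 1.8
```

```bash
python3 -m pendant '[[[0.0,0.0005,0.03],[0,0,0],0.05],[[0.0,0.0005,0.06],[0,0,0],0.05],[[0.0,0.0005,0.073],[0,0,0],0.05],[[0.0,0.0005,0.073],[0,0,0],0.05],[[0.0,0.0005,0.073],[0,0,0],0.01],[[0.0,0.0005,0.073],[0,0,0],0.01],[[0.0,0.0005,0.073],[0,0,0],0.01],[[0.0,0.0005,0.073],[0,0,0],0.01],[[0.0,0.0005,0.073],[0,0,0],0.01]]'
python3 -m pendant '[[[0,0,0],[0,0,0],0.01],[[0,0,-0.03],[0,0,0],0.01],[[0,0,-0.07],[0,0,0],0.01],[[0,0,-0.11],[0,0,0],0.01],[[0,0,-0.12],[0,0,0],0.01],[[0,0,-0.12],[0,0,0],0.01],[[0,0,-0.12],[0,0,0],0.01],[[0,0,-0.12],[0,0,0],0.01]]'
python3 nxt.py 518.6 136.9 200 1.45
```

```text
time: 12.93
tool_pos: [425.0, -219.9, 240.7]
tcp_rot: [3.139, -0.003, 0.545]
contact_force: [1.0, 1.3, 5.3]
grip_width: 23.9
time: 13.6
tool_pos: [423.8, -219.6, 357.9]
tcp_rot: [-3.139, -0.001, 0.545]
contact_force: [-0.0, 0.3, -5.2]
grip_width: 23.6
t 13.6 tcp [ 423.8 -219.6  357.9] [-1.7988e+02 -6.0000e-02  3.1240e+01] F [-0.   0.3 -5.2] w 23.6
-> [ 0.2659 -0.2556 -0.0003] [-2.400e-03 -5.000e-04  5.199e-01] rows 8.8
```

```bash
python3 -m pendant '[[[0.029,-0.028,-0.02],[0,0,0.07],0.01],[[0.058,-0.056,-0.02],[0,0,0.14],0.01],[[0.087,-0.084,-0.02],[0,0,0.21],0.01],[[0.116,-0.112,-0.02],[0,0,0.28],0.01],[[0.145,-0.14,-0.02],[0,0,0.35],0.01],[[0.174,-0.168,-0.02],[0,0,0.42],0.01],[[0.203,-0.196,-0.02],[0,0,0.52],0.01],[[0.232,-0.224,-0.02],[0,0,0.52],0.01],[[0.2659,-0.2556,-0.01],[0,0,0.52],0.01],[[0.2659,-0.2556,0.01],[0,0,0.52],0.01]]'
python3 -m pendant '[[[0,0,0],[0,0,0],0.01],[[0,0,0.03],[0,0,0],0.01],[[0,0,0.06],[0,0,0],0.01],[[0,0,0.06],[0,0,0],0.01],[[0,0,0.06],[0,0,0],0.01],[[0,0,0.06],[0,0,0],0.01]]'
python3 nxt.py 518.6 136.9 98 1.45;python3 -c "
from plant import *;capture('top')"; python3 nxt.py 518.6 136.9 98 1.45
```

```text
time: 14.43
tool_pos: [520.2, 142.1, 349.8]
tcp_rot: [-3.138, -0.006, 0.03]
contact_force: [0.3, 0.2, -5.0]
grip_width: 23.1
time: 14.93
tool_pos: [519.7, 136.0, 291.0]
tcp_rot: [3.142, -0.003, 0.025]
contact_force: [1.0, 0.0, -4.0]
grip_width: 23.3
t 14.93 tcp [519.7 136.  291. ] [180.    -0.19   1.4 ] F [ 1.  0. -4.] w 23.3
-> [-0.0012 -0.001   0.034 ] [ 0.     -0.0034 -0.0008] rows 0.8
t 14.98 tcp [519.9 136.1 291.6] [-179.99   -0.29    1.41] F [ 0.9  0.2 -4.8] w 23.5
-> [-0.0015 -0.0008  0.0346] [-0.0002 -0.0051 -0.0007] rows 0.8
```

```bash
python3 -m pendant '[[[-0.0012,-0.0008,0.02],[0,-0.003,0],0.01],[[-0.0012,-0.0008,0.024],[0,-0.003,0],0.01],[[-0.0012,-0.0008,0.028],[0,-0.003,0],0.01],[[-0.0012,-0.0008,0.032],[0,-0.003,0],0.01],[[-0.0012,-0.0008,0.034],[0,-0.003,0],0.01],[[-0.0012,-0.0008,0.034],[0,-0.003,0],0.01]]'
python3 nxt.py 518.6 136.9 90 1.45
```

```text
time: 15.48
tool_pos: [518.7, 136.9, 256.5]
tcp_rot: [3.141, -0.002, 0.026]
contact_force: [2.3, -4.3, -4.4]
grip_width: 23.5
t 15.48 tcp [518.7 136.9 256.5] [ 1.7996e+02 -1.0000e-01  1.4600e+00] F [ 2.3 -4.3 -4.4] w 23.5
-> [-0.0001  0.      0.0075] [ 0.0007 -0.0017  0.0002] rows 0.2
```

```bash
python3 -m pendant '[[[0,0.0006,0.003],[0,0,0],0.01],[[0,0.0006,0.007],[0,0,0],0.01],[[0,0.0006,0.007],[0,0,0],0.01],[[0,0.0006,0.007],[0,0,0],0.01],[[0,0.0006,0.007],[0,0,0],0.05],[[0,0.0006,0.007],[0,0,0],0.05],[[0,0.0006,0.007],[0,0,0],0.05],[[0,0.0006,0.007],[0,0,0],0.05]]'
python3 -m pendant '[[[0,0,-0.03],[0,0,0],0.05],[[0,0,-0.07],[0,0,0],0.05],[[0,0,-0.11],[0,0,0],0.07],[[0,0,-0.11],[0,0,0],0.07],[[-0.035,0.02,-0.11],[0,0,0],0.07],[[-0.05,0.05,-0.11],[0,0,0],0.07],[[-0.06,0.09,-0.11],[0,0,0],0.07],[[-0.06,0.13,-0.11],[0,0,0],0.07],[[-0.06,0.17,-0.11],[0,0,0],0.07],[[-0.06,0.2,-0.11],[0,0,0],0.07]]'
cat > look.py <<'E'
from fit import *
t=Cam("top"); s=Cam("scene")
a=cv2.resize(s.im[100:250,270:400],None,fx=4,fy=4,interpolation=cv2.INTER_CUBIC)[:560, :400]
b=cv2.resize(t.im[160:260,120:270],None,fx=4,fy=4,interpolation=cv2.INTER_CUBIC)
b=cv2.copyMakeBorder(b,0,160,0,0,0)[:, 200:600]
cv2.imwrite("pics/g.png",np.hstack([a,b]))
for c in(t,s):
    r=fitit(c,np.maximum(red(c),steel(c)),box3,(512.6,-430.5),[1.2,1.43,1.7]); print("box",r.round(2),np.degrees(r[3])%180)
E
python3 look.py; python3 nxt.py 512.6 -430.5 110 82.2
```

```text
time: 16.15
tool_pos: [518.0, 137.0, 248.9]
tcp_rot: [-3.141, 0.001, 0.025]
contact_force: [-0.8, -0.5, 0.2]
grip_width: 45.7
time: 16.98
tool_pos: [462.9, -67.0, 359.1]
tcp_rot: [3.141, -0.001, 0.025]
contact_force: [0.6, -0.1, -0.0]
grip_width: 70.0
box [  56.99  514.59 -431.28    1.44] 82.41372403737098
box [  16.7   510.85 -429.78    1.44] 82.32726414060608
t 17.08 tcp [463.4 -68.3 358.8] [ 1.7995e+02 -3.0000e-02  1.1800e+00] F [-0.7  0.9  0.1] w 69.6
-> [0.0417 0.363  0.0902] [ 1.1000e-03  2.0000e-04 -1.4141e+00] rows 11.3
```

View pics/g.png

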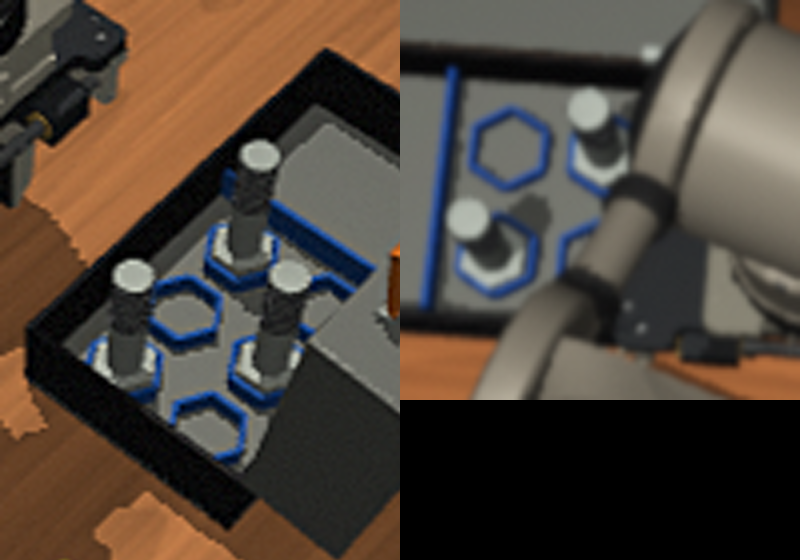

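All three bolts are home. Box unmoved at about (512.6,-430.5).

```bash
python3 -m pendant '[[[0.005,0.04,0],[0,0,-0.12],0.07],[[0.01,0.08,0],[0,0,-0.24],0.07],[[0.015,0.12,0],[0,0,-0.36],0.07],[[0.02,0.16,0],[0,0,-0.48],0.07],[[0.025,0.2,0],[0,0,-0.6],0.07],[[0.03,0.24,0],[0,0,-0.72],0.07],[[0.034,0.28,0.02],[0,0,-0.84],0.07],[[0.038,0.32,0.04],[0,0,-0.96],0.07],[[0.0417,0.345,0.05],[0,0,-1.08],0.07],[[0.0417,0.363,0.06],[0,0,-1.2],0.07]]'
python3 -m pendant '[[[0,0,0.01],[0,0,-0.12],0.07],[[0,0,0.02],[0,0,-0.21],0.07],[[0,0,0.02],[0,0,-0.21],0.07],[[0,0,0.02],[0,0,-0.21],0.07],[[0,0,0.02],[0,0,-0.21],0.07]]'
python3 nxt.py 512.6 -430.5 25 82.4
python3 - <<'E'
from fit import *
s=Cam("scene")
cv2.imwrite("pics/h.png",cv2.resize(s.im[230:390,90:250],None,fx=3.5,fy=3.5,interpolation=cv2.INTER_CUBIC))
r=fitit(s,np.maximum(red(s),steel(s)),box3,(512.6,-430.5),[1.43]); print(r)
E
```

```text
time: 17.92
tool_pos: [514.4, -429.0, 296.4]
tcp_rot: [-3.14, -0.001, 1.23]
contact_force: [-0.3, 0.8, -1.0]
grip_width: 70.0
time: 18.33
tool_pos: [514.7, -426.0, 279.5]
tcp_rot: [3.141, 0.0, 1.433]
contact_force: [-0.0, -0.7, 0.2]
grip_width: 70.1
t 18.33 tcp [ 514.7 -426.   279.5] [1.7998e+02 1.0000e-02 8.2130e+01] F [-0.  -0.7  0.2] w 70.1
-> [-0.0048 -0.0015  0.0955] [ 0.0004  0.0001 -0.0047] rows 2.3
[ 294.93101585  510.07218672 -435.52268264    1.57577263]
```

View pics/h.png

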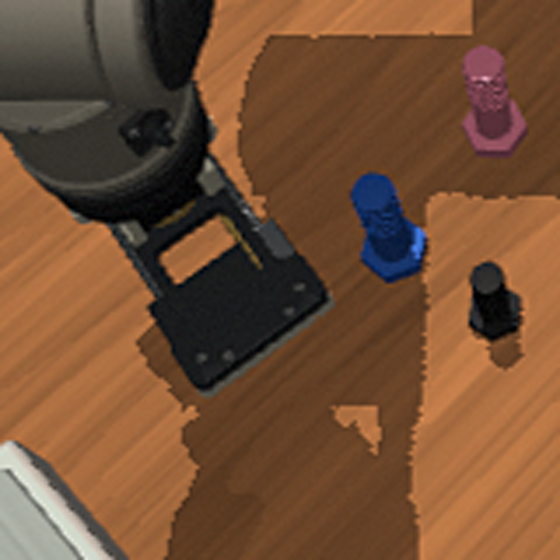

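```bash
python3 -m pendant '[[[-0.0048,-0.0015,0.03],[0,0,-0.004],0.07],[[-0.0048,-0.0015,0.06],[0,0,-0.004],0.07],[[-0.0048,-0.0015,0.08],[0,0,-0.004],0.07],[[-0.0048,-0.0015,0.0955],[0,0,-0.004],0.07],[[-0.0048,-0.0015,0.0955],[0,0,-0.004],0.07],[[-0.0048,-0.0015,0.0955],[0,0,-0.004],0.03],[[-0.0048,-0.0015,0.0955],[0,0,-0.004],0.03],[[-0.0048,-0.0015,0.0955],[0,0,-0.004],0.03],[[-0.0048,-0.0015,0.0955],[0,0,-0.004],0.03],[[-0.0048,-0.0015,0.0955],[0,0,-0.004],0.03]]'
python3 -m pendant '[[[0,0,0],[0,0,0],0.03],[[0,0,-0.04],[0,0,0],0.03],[[0,0,-0.08],[0,0,0],0.03],[[0,0,-0.12],[0,0,0],0.03],[[0,0,-0.16],[0,0,0],0.03],[[0,0,-0.16],[0,0,0],0.03],[[0,0,-0.16],[0,0,0],0.03],[[0,0,-0.16],[0,0,0],0.03]]'
python3 nxt.py 430 -100 185 91.45 525 226 185 91.45 525 226 36 91.45
```

```text
time: 19.22
tool_pos: [512.4, -431.4, 185.1]
tcp_rot: [3.14, 0.002, 1.439]
contact_force: [0.0, 0.2, 5.3]
grip_width: 45.6
time: 19.88
tool_pos: [511.7, -430.8, 342.5]
tcp_rot: [-3.14, -0.001, 1.439]
contact_force: [-0.1, 0.3, -3.4]
grip_width: 45.9
t 19.88 tcp [ 511.7 -430.8  342.5] [-1.799e+02 -7.000e-02  8.247e+01] F [-0.1  0.3 -3.4] w 45.9
-> [ 0.3172 -0.1244 -0.0009] [-0.0016 -0.0013 -0.1568] rows 8.2
-> [0.3235 0.1032 0.    ] [0. 0. 0.] rows 8.1
-> [ 0.    -0.     0.149] [0. 0. 0.] rows 3.6
```

```bash
python3 -m pendant '[[[0.037,-0.0145,0],[0,0,-0.02],0.03],[[0.074,-0.029,0],[0,0,-0.04],0.03],[[0.111,-0.0435,0],[0,0,-0.06],0.03],[[0.148,-0.058,0],[0,0,-0.08],0.03],[[0.185,-0.0725,0],[0,0,-0.1],0.03],[[0.222,-0.087,0],[0,0,-0.12],0.03],[[0.259,-0.1015,0],[0,0,-0.14],0.03],[[0.296,-0.116,0],[0,0,-0.157],0.03],[[0.317,-0.124,0],[0,0,-0.157],0.03],[[0.317,-0.124,0],[0,0,-0.157],0.03]]'
python3 -m pendant '[[[0.037,0.012,0],[0,0,0],0.03],[[0.074,0.024,0],[0,0,0],0.03],[[0.111,0.0355,0],[0,0,0],0.03],[[0.148,0.047,0],[0,0,0],0.03],[[0.185,0.059,0],[0,0,0],0.03],[[0.222,0.071,0],[0,0,0],0.03],[[0.259,0.083,0],[0,0,0],0.03],[[0.296,0.095,0],[0,0,0],0.03],[[0.3235,0.103,0],[0,0,0],0.03],[[0.3235,0.103,0],[0,0,0],0.03]]'
python3 -m pendant '[[[0,0,0],[0,0,0],0.03],[[0,0,0],[0,0,0],0.03],[[0,0,0],[0,0,0],0.03]]'
python3 nxt.py 525 226 70 91.45 525 226 36 91.45
python3 - <<'E'
from fit import *
s=Cam("scene");t=Cam("top")
b=(100,0,460,300)
# check the bay: project bay floor centre and rim into top: expected bay x/y edges
for n,z,P in (("divider top",34,(42,)),):
    pass
a=np.radians(1.45); o=np.array([551.9,131.4])
w=lambda x,y,z:[*(o+[x*np.cos(a)-y*np.sin(a),x*np.sin(a)+y*np.cos(a)]),z]
im=t.im.copy()
for p in [w(-82,-153,60),w(-82,153,60),w(82,153,60),w(82,-153,60),w(-77,42,34),w(77,42,34),w(-77,147,10)]:
    cv2.circle(im,tuple(int(v) for v in t.proj(p)[0].round()),1,(0,255,0),-1)
cv2.imwrite("pics/i.png",cv2.resize(im[80:260,110:290],None,fx=3.3,fy=3.3,interpolation=cv2.INTER_CUBIC))
E
```

```text
time: 20.72
tool_pos: [428.6, -96.7, 341.6]
tcp_rot: [-3.136, -0.004, 1.6]
contact_force: [0.2, -0.9, -2.4]
grip_width: 45.8
time: 21.55
tool_pos: [526.1, 229.5, 341.1]
tcp_rot: [-3.139, -0.001, 1.6]
contact_force: [-0.3, -1.1, -1.3]
grip_width: 45.9
time: 21.8
tool_pos: [525.4, 224.2, 342.5]
tcp_rot: [-3.139, 0.001, 1.595]
contact_force: [0.3, 0.8, -1.8]
grip_width: 46.0
t 21.8 tcp [525.4 224.2 342.5] [-1.7987e+02  5.0000e-02  9.1390e+01] F [ 0.3  0.8 -1.8] w 46.0
-> [ 1.900e-03 -1.000e-04  1.135e-01] [-0.0023  0.0009 -0.001 ] rows 2.7
-> [ 0.    -0.     0.034] [0. 0. 0.] rows 0.8
```

View pics/i.png

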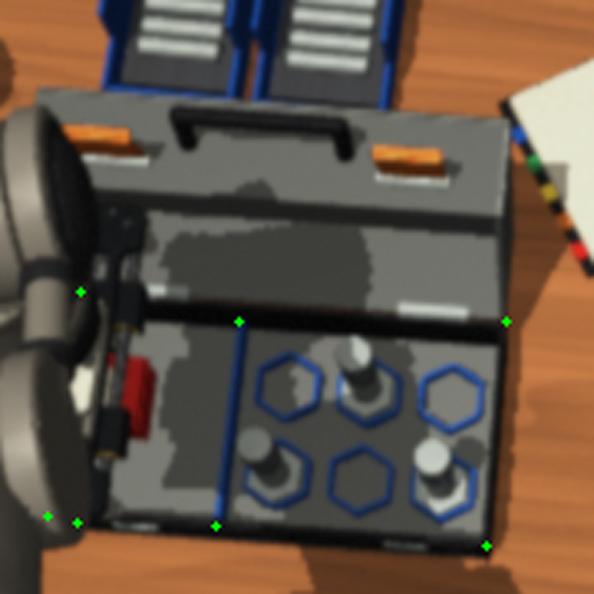

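The case model overlays the picture well and the box hangs over the bay. Lower it.

```bash
python3 -m pendant '[[[0.0019,0,0.04],[0,0,0],0.03],[[0.0019,0,0.08],[0,0,0],0.03],[[0.0019,0,0.11],[0,0,0],0.03],[[0.0019,0,0.125],[0,0,0],0.03],[[0.0019,0,0.135],[0,0,0],0.03],[[0.0019,0,0.142],[0,0,0],0.03],[[0.0019,0,0.145],[0,0,0],0.03],[[0.0019,0,0.146],[0,0,0],0.03],[[0.0019,0,0.146],[0,0,0],0.03]]'
python3 nxt.py 525 226 36 91.45
```

```text
time: 22.65
tool_pos: [525.7, 227.3, 198.5]
tcp_rot: [3.14, -0.001, 1.596]
contact_force: [0.7, 0.5, -1.5]
grip_width: 45.9
t 22.65 tcp [525.7 227.3 198.5] [ 1.7991e+02 -3.0000e-02  9.1460e+01] F [ 0.7  0.5 -1.5] w 45.9
-> [-0.0013 -0.0007  0.0035] [ 0.0016 -0.0005  0.0001] rows 0.1
```

```bash
python3 -m pendant '[[[0,0,0.0015],[0,0,0],0.03],[[0,0,0.003],[0,0,0],0.03],[[0,0,0.003],[0,0,0],0.03],[[0,0,0.003],[0,0,0],0.06],[[0,0,0.003],[0,0,0],0.06],[[0,0,0.003],[0,0,0],0.06],[[0,0,-0.02],[0,0,0],0.06],[[0,0,-0.06],[0,0,0],0.06],[[0,0,-0.1],[0,0,0],0.06],[[0,0,-0.14],[0,0,0],0.06]]'
python3 -m pendant '[[[0,0,-0.04],[0,0,0],0],[[-0.02,0.03,-0.08],[0,0,0],0],[[-0.05,0.06,-0.12],[0,0,0],0],[[-0.08,0.07,-0.12],[0,0,0],0],[[-0.1,0.07,-0.12],[0,0,0],0],[[-0.1,0.07,-0.12],[0,0,0],0],[[-0.1,0.07,-0.12],[0,0,0],0]]'
python3 nxt.py
cat > lid.py <<'E'
from fit import *
a=np.radians(1.45); o=np.array([551.9,131.4])
def w(x,y,z): return [*(o+[x*np.cos(a)-y*np.sin(a),x*np.sin(a)+y*np.cos(a)]),z]
def lidpt(x,y,z,th):  # shut-lid point in case frame
    dx,dz=x-82,z-60; return w(82+dx*np.cos(th)+dz*np.sin(th),y,60-dx*np.sin(th)+dz*np.cos(th))
E
python3 - <<'E'
from lid import *
t=Cam("top")
for th in np.arange(1.55,1.82,.05): print(round(th,2),np.round(lidpt(-117,0,95,th),0),t.proj(lidpt(-117,0,95,th))[0].round(1),t.proj(lidpt(-82,-153,130,th))[0].round(1))
r=fitit(t,np.maximum(red(t),steel(t)),box3,(525,226),[1.6]); 
cv2.imwrite("pics/j.png",cv2.resize(t.im[80:260,110:290],None,fx=3.3,fy=3.3,interpolation=cv2.INTER_CUBIC))
E
```

```text
time: 23.48
tool_pos: [525.0, 227.3, 339.1]
tcp_rot: [-3.141, 0.0, 1.596]
contact_force: [0.8, -0.3, -0.6]
grip_width: 60.1
time: 24.07
tool_pos: [598.2, 127.6, 457.7]
tcp_rot: [3.141, -0.0, 1.593]
contact_force: [0.6, -0.0, -0.4]
grip_width: 18.1
t 24.07 tcp [598.2 127.6 457.7] [ 1.7999e+02 -1.0000e-02  9.1290e+01] F [ 0.6 -0.  -0.4] w 18.1
1.55 [665. 134. 260.] [186.  126.7] [263.5 122.5]
1.6 [675. 135. 258.] [186.7 122.5] [263.9 119.5]
1.65 [684. 135. 256.] [187.4 118.5] [264.2 116.8]
1.7 [694. 135. 253.] [188.2 114.6] [264.6 114.3]
1.75 [704. 135. 250.] [189. 111.] [264.9 111.9]
1.8 [713. 135. 246.] [189.8 107.6] [265.2 109.8]
```

View pics/j.png

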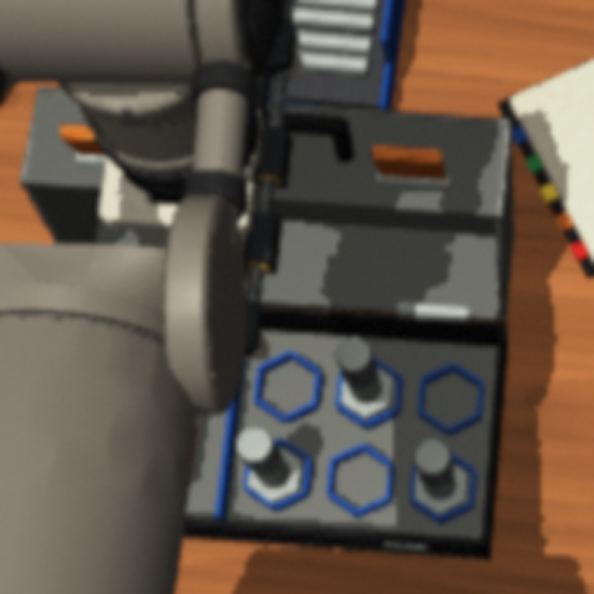

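```bash
python3 nxt.py 690 135 300 91.45
python3 -m pendant '[[[0,0.03,-0.002],[0,0,0],0.05],[[0.002,0.06,-0.002],[0,0,0],0.05],[[0.005,0.08,-0.002],[0,0,0],0.05],[[0.009,0.092,-0.002],[0,0,0],0.05],[[0.009,0.092,-0.002],[0,0,0],0.05],[[0.009,0.092,-0.002],[0,0,0],0.05],[[0.009,0.092,-0.002],[0,0,0],0.05]]'
python3 nxt.py 690 135 252 91.45
python3 - <<'E'
from lid import *
s=Cam("scene")
for th in (1.65,1.7,1.75): print(s.proj([lidpt(-117,50,95,th),lidpt(-117,-50,95,th)]).round(0))
cv2.imwrite("pics/k.png",cv2.resize(s.im[70:250,310:490],None,fx=3.3,fy=3.3,interpolation=cv2.INTER_CUBIC))
E
```

```text
t 24.12 tcp [597.8 128.8 457.2] [-1.7995e+02 -3.0000e-02  9.1390e+01] F [-0.3  0.4  1. ] w 14.1
-> [ 0.004   0.0923 -0.0019] [-0.0009 -0.0005 -0.0011] rows 2.2
time: 24.7
tool_pos: [688.8, 141.5, 459.2]
tcp_rot: [-3.14, -0.0, 1.598]
contact_force: [-1.0, -0.1, -0.1]
grip_width: 49.8
t 24.7 tcp [688.8 141.5 459.2] [-179.92   -0.     91.54] F [-1.  -0.1 -0.1] w 49.8
-> [-0.0065  0.0011  0.0482] [-0.0014 -0.      0.0016] rows 1.2
[[421. 124.]
 [394. 152.]]
[[425. 127.]
 [398. 156.]]
[[429. 130.]
 [402. 160.]]
```

View pics/k.png

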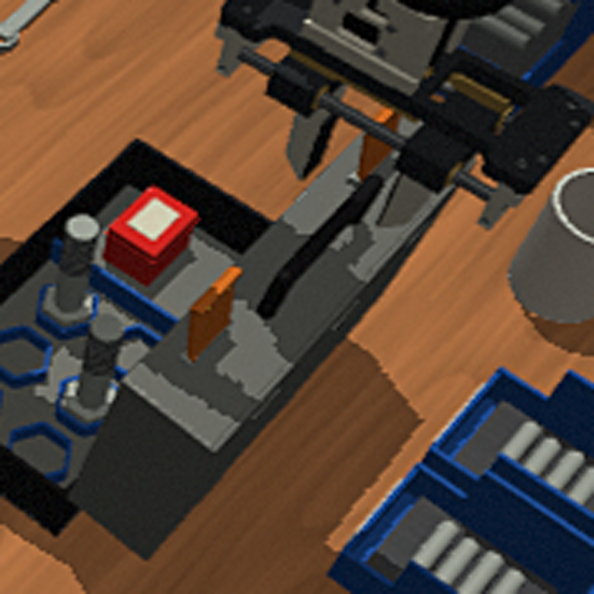

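Box lies flat in the bay, and the fingers straddle the bar. Descend and grip it.

```bash
python3 -m pendant '[[[-0.0065,0.001,0.02],[0,0,0],0.05],[[-0.0065,0.001,0.048],[0,0,0],0.05],[[-0.0065,0.001,0.048],[0,0,0],0.05],[[-0.0065,0.001,0.048],[0,0,0],0.03],[[-0.0065,0.001,0.048],[0,0,0],0.03],[[-0.0065,0.001,0.048],[0,0,0],0.005],[[-0.0065,0.001,0.048],[0,0,0],0.005],[[-0.0065,0.001,0.048],[0,0,0],0.005],[[-0.0065,0.001,0.048],[0,0,0],0.005]]'
python3 - <<'E'
from lid import *
o=get_obs(); p=np.array(o["tool_pos"]); g=p-[0,0,159]
th=np.linspace(1.5,1.85,351); X=np.array([lidpt(-117,0,95,t)for t in th]); i=np.argmin(abs(X[:,0]-g[0])); print(g,o["grip_width"],o["contact_force"],"th",th[i],X[i])
r=R.from_euler("xyz",o["tcp_rot"])
for t in np.linspace(th[i],0,18): 
    d=np.array(lidpt(-117,0,95,t))-X[i]; print(round(t,3),(r.inv().apply(d)/1000).round(4).tolist())
E
```

```text
time: 25.5
tool_pos: [690.7, 134.1, 412.3]
tcp_rot: [3.141, -0.0, 1.596]
contact_force: [-0.0, -0.0, -0.9]
grip_width: 14.7
[690.74616779 134.10804929 253.28258558] 14.739636114728171 [-0.0216116  -0.02993611 -0.85267585] th 1.682 [690.72329556 134.91398942 253.88671323]
1.682 [0.0, 0.0, 0.0]
1.583 [0.0, -0.0194, -0.0047]
1.484 [0.0, -0.0392, -0.0074]
1.385 [0.0, -0.0592, -0.0082]
1.286 [0.0, -0.0791, -0.007]
1.187 [0.0, -0.0989, -0.0039]
1.088 [0.0, -0.1182, 0.0012]
0.989 [0.0, -0.1369, 0.0082]
0.89 [0.0001, -0.1549, 0.017]
0.792 [0.0001, -0.1718, 0.0275]
0.693 [0.0001, -0.1877, 0.0397]
0.594 [0.0001, -0.2023, 0.0533]
0.495 [0.0001, -0.2155, 0.0684]
0.396 [0.0001, -0.2271, 0.0846]
0.297 [0.0001, -0.237, 0.102]
0.198 [0.0001, -0.2452, 0.1202]
0.099 [0.0001, -0.2516, 0.1391]
0.0 [0.0001, -0.256, 0.1586]
```

```bash
python3 -m pendant '[[[0,0,0],[0,0,0],0.005],[[0,0,0],[0,0,0],0.005],[[0,-0.01,-0.0027],[0,0,0],0.005],[[0,-0.0194,-0.0047],[0,0,0],0.005],[[0,-0.029,-0.0063],[0,0,0],0.005],[[0,-0.0392,-0.0074],[0,0,0],0.005],[[0,-0.0592,-0.0082],[0,0,0],0.005],[[0,-0.0592,-0.0082],[0,0,0],0.005],[[0,-0.0592,-0.0082],[0,0,0],0.005]]'
cat > arc.py <<'E'
from lid import *
o=get_obs(); p=np.array(o["tool_pos"]); g=p-[0,0,159]
th=np.linspace(-.05,1.85,1901); X=np.array([lidpt(-117,0,95,t)for t in th]); i=np.argmin(np.hypot(X[:,0]-g[0],X[:,2]-g[2])); print(g.round(1),o["grip_width"],o["contact_force"].round(1),"th",th[i],X[i].round(1))
r=R.from_euler("xyz",o["tcp_rot"])
for t in np.linspace(th[i],0,int(th[i]/.1)+2): 
    d=np.array(lidpt(-117,0,95,t))-g; print(round(t,3),(r.inv().apply(d)/1000).round(4).tolist())
E
python3 arc.py
```

```text
time: 26.25
tool_pos: [631.3, 132.6, 421.1]
tcp_rot: [3.14, -0.0, 1.597]
contact_force: [-1.3, -0.0, 7.1]
grip_width: 11.1
[631.3 132.6 262.1] 11.085852447140288 [-1.3 -0.   7.1] th 1.384 [631.3 133.4 262. ]
1.384 [0.0008, 0.0, 0.0]
1.285 [0.0008, -0.0199, 0.0012]
1.186 [0.0008, -0.0396, 0.0044]
1.087 [0.0008, -0.0589, 0.0095]
0.989 [0.0008, -0.0776, 0.0165]
0.89 [0.0008, -0.0956, 0.0253]
0.791 [0.0008, -0.1125, 0.0358]
0.692 [0.0008, -0.1284, 0.048]
0.593 [0.0008, -0.143, 0.0616]
0.494 [0.0008, -0.1561, 0.0766]
0.395 [0.0008, -0.1677, 0.0929]
0.297 [0.0008, -0.1777, 0.1102]
0.198 [0.0008, -0.1858, 0.1284]
0.099 [0.0008, -0.1922, 0.1473]
0.0 [0.0008, -0.1966, 0.1668]
```

```bash
python3 -m pendant '[[[0,-0.01,0.0006],[0,0,0],0.005],[[0,-0.0199,0.0012],[0,0,0],0.005],[[0,-0.0396,0.0044],[0,0,0],0.005],[[0,-0.0589,0.0095],[0,0,0],0.005],[[0,-0.0776,0.0165],[0,0,0],0.005],[[0,-0.0956,0.0253],[0,0,0],0.005],[[0,-0.1125,0.0358],[0,0,0],0.005],[[0,-0.1284,0.048],[0,0,0],0.005],[[0,-0.1284,0.048],[0,0,0],0.005],[[0,-0.1284,0.048],[0,0,0],0.005]]'
python3 arc.py
```

```text
time: 27.08
tool_pos: [503.3, 129.5, 371.1]
tcp_rot: [-3.138, -0.001, 1.596]
contact_force: [-4.4, 2.1, -0.6]
grip_width: 11.1
[503.3 129.5 212.1] 11.073054842517827 [-4.4  2.1 -0.6] th 0.6869999999999999 [502.3 130.1 213.3]
0.687 [0.0007, -0.001, -0.0012]
0.589 [0.0007, -0.0153, 0.0125]
0.491 [0.0007, -0.0282, 0.0276]
0.393 [0.0007, -0.0396, 0.0438]
0.294 [0.0007, -0.0494, 0.0611]
0.196 [0.0006, -0.0574, 0.0792]
0.098 [0.0006, -0.0635, 0.098]
0.0 [0.0006, -0.0679, 0.1174]
```

```bash
python3 -m pendant '[[[0,-0.008,0.006],[0,0,0],0.005],[[0,-0.0153,0.0125],[0,0,0],0.005],[[0,-0.0282,0.0276],[0,0,0],0.005],[[0,-0.0396,0.0438],[0,0,0],0.005],[[0,-0.0494,0.0611],[0,0,0],0.005],[[0,-0.0574,0.0792],[0,0,0],0.005],[[0,-0.0605,0.0886],[0,0,0],0.005],[[0,-0.0635,0.098],[0,0,0],0.005],[[0,-0.066,0.108],[0,0,0],0.005],[[0,-0.0675,0.115],[0,0,0],0.005]]'
python3 arc.py
```

```text
time: 27.92
tool_pos: [436.6, 127.8, 256.2]
tcp_rot: [-3.139, -0.0, 1.596]
contact_force: [-4.9, 2.1, 2.3]
grip_width: 11.0
[436.6 127.8  97.2] 10.993221221354627 [-4.9  2.1  2.3] th 0.011999999999999997 [435.4 128.5  97.4]
0.012 [0.0007, -0.0012, -0.0002]
0.0 [0.0007, -0.0016, 0.0022]
```

```bash
python3 -m pendant '[[[0,-0.001,0.001],[0,0,0],0.005],[[0,-0.001,0.002],[0,0,0],0.005],[[0,-0.001,0.003],[0,0,0],0.005],[[0,-0.001,0.004],[0,0,0],0.005],[[0,-0.001,0.004],[0,0,0],0.005]]'
python3 arc.py
python3 - <<'E'
from lid import *
t=Cam("top"); s=Cam("scene"); 
for c,n in((t,"t"),(s,"s")):
    for th in(0,.05): print(n,th,c.proj([lidpt(-82,-153,130,th),lidpt(-82,153,130,th)]).round(1).tolist(), c.proj([lidpt(-82-48,-95,78,0),lidpt(-130,95,78,0)]).round(0).tolist())
a=cv2.resize(t.im[130:270,110:290],None,fx=2.2,fy=2.2,interpolation=cv2.INTER_CUBIC)
b=cv2.resize(s.im[70:250,270:450],None,fx=2.2,fy=2.2,interpolation=cv2.INTER_CUBIC)
im=np.zeros((400,800,3),np.uint8); im[:a.shape[0],:a.shape[1]]=a; im[:396,400:796]=b
cv2.imwrite("pics/l.png",im)
E
```

```text
time: 28.33
tool_pos: [435.4, 127.7, 253.1]
tcp_rot: [3.141, -0.001, 1.596]
contact_force: [-1.3, 4.6, -0.8]
grip_width: 11.0
[435.4 127.7  94.1] 11.010865888882142 [-1.3  4.6 -0.8] th -0.0040000000000000036 [434.8 128.4  94.2]
-0.004 [0.0007, -0.0006, -0.0001]
0.0 [0.0007, -0.0005, -0.0009]
t 0 [[256.1, 239.4], [115.4, 229.3]] [[229.0, 263.0], [145.0, 257.0]]
t 0.05 [[256.1, 237.0], [114.5, 226.8]] [[229.0, 263.0], [145.0, 257.0]]
s 0 [[276.3, 163.7], [355.7, 91.7]] [[277.0, 152.0], [325.0, 109.0]]
s 0.05 [[277.6, 162.4], [357.4, 90.1]] [[277.0, 152.0], [325.0, 109.0]]
```

View pics/l.png

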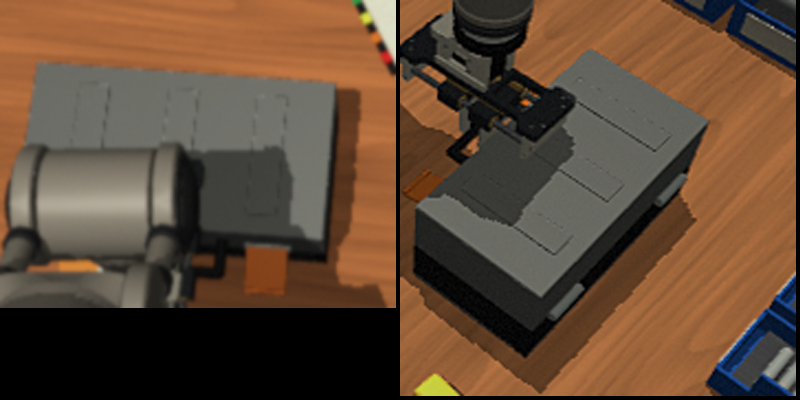

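```bash
python3 -m pendant '[[[0,0,0.002],[0,0,0],0.005],[[0,0,0.003],[0,0,0],0.005],[[0,0,0.003],[0,0,0],0.005]]'
python3 -m pendant '[[[0,0,0],[0,0,0],0.04],[[0,0,0],[0,0,0],0.04],[[0,0,0],[0,0,0],0.04],[[0,0,-0.03],[0,0,0],0.04],[[0,0,-0.07],[0,0,0],0.04],[[-0.02,0,-0.11],[0,0,0],0.04],[[-0.04,0,-0.13],[0,0,0],0.09],[[-0.04,-0.02,-0.13],[0,0,0.12],0.09],[[-0.04,-0.02,-0.13],[0,0,0.24],0.09],[[-0.04,-0.02,-0.13],[0,0,0.36],0.09]]'
python3 -m pendant '[[[0,0,0],[0,0,0.12],0.09],[[0,0,0],[0,0,0.24],0.09],[[0,0,0],[0,0,0.36],0.09],[[0,0,0],[0,0,0.48],0.09],[[0,0,0],[0,0,0.6],0.09],[[0,0,0],[0,0,0.72],0.09],[[0,0,0],[0,0,0.84],0.09],[[0,0,0],[0,0,0.96],0.09],[[0,0,0],[0,0,1.08],0.09],[[0,0,0],[0,0,1.2],0.09]]'
python3 -m pendant '[[[0,0,0],[0,0,0],0.09],[[0,0,0],[0,0,0],0.09]]'; python3 nxt.py
cat > tgt.py <<'E'
# target: fingertip (midline, between fingers) in case frame x,y,z + tilt deg -> tool shift
import sys
from lid import *
o=get_obs(); p=np.array(o["tool_pos"]); r=R.from_euler("xyz",o["tcp_rot"])
print("t",round(o["time"],2),"tip",(p+178*r.as_matrix()[:,2]).round(1),"rot",np.degrees(o["tcp_rot"]).round(1),"F",o["contact_force"].round(1),"w",round(o["grip_width"],1),"q",o["joint_positions"].round(2))
A=list(map(float,sys.argv[1:]))
for i in range(0,len(A),4):
    x,y,z,f=A[i:i+4]; rt=R.from_euler("z",1.45,degrees=True)*R.from_euler("x",180,degrees=True)*R.from_euler("y",f,degrees=True)
    q=np.array(w(x,y,z))-178*rt.as_matrix()[:,2]; d=r.inv().apply(q-p)/1000; rv=(r.inv()*rt).as_rotvec()
    print("->",d.round(4).tolist(),rv.round(3).tolist(),"tcp",q.round(0)); p,r=q,rt
E
python3 tgt.py -125 155 110 25 -112 155 62 25 -112 155 40 25 -96 155 38 25
```

```text
time: 28.68
tool_pos: [435.0, 127.7, 250.2]
tcp_rot: [3.141, -0.001, 1.596]
contact_force: [-2.4, 5.0, 1.5]
grip_width: 10.5
time: 29.52
tool_pos: [415.3, 86.4, 380.6]
tcp_rot: [3.14, -0.0, 1.229]
contact_force: [-0.1, -0.8, -1.0]
grip_width: 62.3
time: 30.35
tool_pos: [415.9, 86.7, 379.9]
tcp_rot: [3.141, -0.0, 0.03]
contact_force: [0.1, 0.2, 0.6]
grip_width: 89.7
time: 30.52
tool_pos: [415.9, 86.8, 379.9]
tcp_rot: [3.141, -0.0, 0.04]
contact_force: [-0.6, 0.6, 0.2]
grip_width: 90.0
t 30.52 tcp [415.9  86.8 379.9] [ 1.7998e+02 -1.0000e-02  2.2800e+00] F [-0.6  0.6  0.2] w 90.0
t 30.52 tip [415.9  86.7 201.9] rot [180.   -0.    2.3] F [-0.6  0.6  0.2] w 90.0 q [ 0.02  0.18  1.82 -0.    1.14  1.56]
-> [-0.0603, -0.1971, 0.1085] [-0.003, 0.436, 0.014] tcp [348. 281. 271.]
-> [-0.0085, 0.0, 0.049] [0.0, 0.0, 0.0] tcp [361. 282. 223.]
-> [-0.0093, -0.0, 0.0199] [0.0, 0.0, 0.0] tcp [361. 282. 201.]
-> [0.0137, 0.0, 0.0086] [0.0, 0.0, 0.0] tcp [377. 282. 199.]
```

```bash
python3 -m pendant '[[[-0.01,-0.035,0],[0,0.08,0],0.09],[[-0.02,-0.07,0],[0,0.16,0],0.09],[[-0.03,-0.105,0.01],[0,0.24,0],0.09],[[-0.04,-0.14,0.04],[0,0.32,0.01],0.09],[[-0.05,-0.175,0.07],[0,0.4,0.014],0.09],[[-0.06,-0.197,0.1],[0,0.436,0.014],0.09],[[-0.06,-0.197,0.108],[0,0.436,0.014],0.09],[[-0.06,-0.197,0.108],[0,0.436,0.014],0.09],[[-0.06,-0.197,0.108],[0,0.436,0.014],0.09]]'
python3 tgt.py -112 155 62 25 -112 155 40 25 -96 155 38 25
```

```text
time: 31.27
tool_pos: [348.1, 282.0, 270.9]
tcp_rot: [3.141, -0.433, 0.028]
contact_force: [0.2, -0.2, 0.8]
grip_width: 90.3
t 31.27 tip [422.8 284.  109.3] rot [180.  -24.8   1.6] F [ 0.2 -0.2  0.8] w 90.3 q [ 0.58  0.33  2.04 -0.53  0.45  2.56]
-> [-0.0085, 0.0007, 0.0485] [-0.001, 0.003, 0.002] tcp [361. 282. 223.]
-> [-0.0093, -0.0, 0.0199] [0.0, 0.0, 0.0] tcp [361. 282. 201.]
-> [0.0137, 0.0, 0.0086] [0.0, 0.0, 0.0] tcp [377. 282. 199.]
```

```bash
python3 -m pendant '[[[-0.002,0,0.012],[0,0,0],0.09],[[-0.004,0,0.024],[0,0,0],0.09],[[-0.006,0,0.036],[0,0,0],0.09],[[-0.0085,0,0.0485],[0,0,0],0.09],[[-0.013,0,0.058],[0,0,0],0.09],[[-0.0178,0,0.0684],[0,0,0],0.09],[[-0.0178,0,0.0684],[0,0,0],0.09]]'
python3 tgt.py -96 155 38 25
python3 -m pendant '[[[0.004,0,0.002],[0,0,0],0.09],[[0.008,0,0.004],[0,0,0],0.09],[[0.0137,0,0.0086],[0,0,0],0.09],[[0.0137,0,0.0086],[0,0,0],0.09]]'
python3 tgt.py -96 155 38 25 -94 155 36 25
```

```text
time: 31.85
tool_pos: [362.4, 281.2, 202.3]
tcp_rot: [-3.14, -0.436, 0.022]
contact_force: [-0.3, -0.1, 0.4]
grip_width: 89.8
t 31.85 tip [437.6 283.1  41. ] rot [-179.9  -25.     1.2] F [-0.3 -0.1  0.4] w 89.8 q [ 0.56  0.48  2.07 -0.83  0.3   2.87]
-> [0.0118, -0.0005, 0.0088] [0.0, 0.0, -0.003] tcp [377. 282. 199.]
time: 32.18
tool_pos: [376.9, 281.9, 200.4]
tcp_rot: [-3.139, -0.434, 0.019]
contact_force: [-14.1, 0.3, 5.4]
grip_width: 90.4
t 32.18 tip [451.7 283.7  38.9] rot [-179.9  -24.8    1.1] F [-14.1   0.3   5.4] w 90.4 q [ 0.54  0.5   2.05 -0.78  0.3   2.81]
-> [-0.0006, -0.0002, 0.0009] [0.0, 0.003, -0.006] tcp [377. 282. 199.]
-> [0.001, -0.0, 0.0027] [0.0, 0.0, 0.0] tcp [379. 282. 197.]
```

```bash
python3 -m pendant '[[[0.002,0,0.001],[0,0,0],0.09],[[0.002,0,0.001],[0,0,0],0.09],[[-0.018,0,-0.01],[0,0,0],0.09],[[-0.03,0,-0.04],[0,0,0],0.09],[[-0.03,0,-0.08],[0,-0.05,0],0.09],[[-0.03,0.02,-0.12],[0,-0.1,0],0.09],[[-0.03,0.06,-0.13],[0,-0.1,0],0.09],[[-0.03,0.1,-0.13],[0,-0.1,0],0.09],[[-0.03,0.14,-0.13],[0,-0.1,0],0.09],[[-0.03,0.18,-0.13],[0,-0.1,0],0.09]]'
python3 tgt.py -125 -150 130 20
```

```text
time: 33.02
tool_pos: [299.7, 119.3, 306.5]
tcp_rot: [-3.138, -0.341, 0.024]
contact_force: [1.2, -0.1, -0.3]
grip_width: 89.8
t 33.02 tip [359.1 121.5 138.8] rot [-179.8  -19.5    1.4] F [ 1.2 -0.1 -0.3] w 89.8 q [ 0.16  0.04  2.27 -0.09  0.49  1.77]
-> [0.0598, 0.1444, 0.0305] [-0.004, 0.008, -0.001] tcp [370. -23. 297.]
```

```bash
python3 -m pendant '[[[0.0,0.04,0],[0,0,0],0.09],[[0.0,0.08,0],[0,0,0],0.09],[[0.01,0.115,0],[0,0,0],0.09],[[0.03,0.149,0.02],[0,0.04,0],0.09],[[0.06,0.149,0.03],[0,0.08,0],0.09],[[0.06,0.149,0.03],[0,0.08,0],0.09],[[0.06,0.149,0.03],[0,0.08,0],0.09],[[0.06,0.149,0.03],[0,0.08,0],0.09]]'
python3 tgt.py -112 -155 62 23 -112 -155 40 23 -96 -155 38 23
```

```text
time: 33.68
tool_pos: [369.9, -27.2, 296.0]
tcp_rot: [-3.138, -0.415, 0.021]
contact_force: [-0.2, 0.4, 0.1]
grip_width: 90.0
t 33.68 tip [441.7 -25.  133.1] rot [-179.8  -23.8    1.2] F [-0.2  0.4  0.1] w 90.0 q [-0.34  0.14  2.22  0.36  0.42  0.91]
-> [-0.0242, 0.0013, 0.0659] [-0.002, -0.014, -0.004] tcp [374. -28. 226.]
-> [-0.0086, -0.0, 0.0203] [0.0, 0.0, 0.0] tcp [374. -28. 204.]
-> [0.0139, 0.0, 0.0081] [0.0, 0.0, 0.0] tcp [390. -28. 202.]
```

```bash
python3 -m pendant '[[[-0.006,0.001,0.016],[0,-0.007,0],0.09],[[-0.012,0.001,0.032],[0,-0.014,0],0.09],[[-0.018,0.001,0.048],[0,-0.014,0],0.09],[[-0.024,0.001,0.066],[0,-0.014,0],0.09],[[-0.029,0.001,0.077],[0,-0.014,0],0.09],[[-0.033,0.001,0.086],[0,-0.014,0],0.09],[[-0.033,0.001,0.086],[0,-0.014,0],0.09]]'
python3 tgt.py -96 -155 38 23 -94 -155 37 23
```

```text
time: 34.27
tool_pos: [382.0, -39.1, 228.3]
tcp_rot: [-3.111, -0.376, 0.024]
contact_force: [-0.7, 1.4, 0.7]
grip_width: 90.0
t 34.27 tip [447.1 -32.1  62.8] rot [-178.2  -21.5    1.4] F [-0.7  1.4  0.7] w 90.0 q [-0.37  0.32  2.25  0.64  0.28  0.58]
-> [-0.0017, -0.0103, 0.0281] [-0.03, 0.026, -0.002] tcp [390. -28. 202.]
-> [0.0015, -0.0, 0.0017] [0.0, 0.0, 0.0] tcp [392. -28. 201.]
```

```bash
python3 tgt.py -112 -155 50 18.5 -97 -155 50 18.5
```

```text
t 34.27 tip [447.1 -32.1  62.8] rot [-178.2  -21.5    1.4] F [-0.7  1.4  0.7] w 90.0 q [-0.37  0.32  2.25  0.64  0.28  0.58]
-> [0.0018, -0.0108, 0.0112] [-0.03, -0.053, -0.0] tcp [387. -28. 219.]
-> [0.0142, -0.0, 0.0048] [0.0, 0.0, 0.0] tcp [402. -27. 219.]
```

```bash
python3 -m pendant '[[[0,-0.006,0],[-0.03,-0.053,0],0.09],[[0,-0.0108,0],[-0.03,-0.053,0],0.09],[[0,-0.0108,0],[-0.03,-0.053,0],0.09],[[0,-0.0108,0.006],[-0.03,-0.053,0],0.09],[[0.0,-0.0108,0.0112],[-0.03,-0.053,0],0.09],[[0.0,-0.0108,0.0112],[-0.03,-0.053,0],0.09]]'
python3 tgt.py -112 -155 45 18.5 -97 -155 45 18.5
```

```text
time: 34.77
tool_pos: [387.8, -29.6, 220.8]
tcp_rot: [-3.14, -0.321, 0.023]
contact_force: [-1.0, 0.8, 1.0]
grip_width: 90.0
t 34.77 tip [443.9 -28.   51.9] rot [-179.9  -18.4    1.3] F [-1.   0.8  1. ] w 90.0 q [-0.31  0.35  2.23  0.39  0.28  0.88]
-> [-0.0025, -0.0018, 0.0066] [-0.001, 0.002, -0.002] tcp [387. -28. 214.]
-> [0.0142, -0.0, 0.0048] [0.0, 0.0, 0.0] tcp [402. -27. 214.]
```

```bash
python3 -m pendant '[[[0.004,-0.001,0.0014],[0,0,0],0.09],[[0.008,-0.001,0.0028],[0,0,0],0.09],[[0.011,-0.001,0.004],[0,0,0],0.09],[[0.0135,-0.001,0.005],[0,0,0],0.09],[[0.0135,-0.001,0.005],[0,0,0],0.09]]'
python3 tgt.py -97 -155 48 18.5
```

```text
time: 35.18
tool_pos: [401.9, -28.3, 220.2]
tcp_rot: [-3.14, -0.319, 0.023]
contact_force: [-3.5, -1.1, -0.9]
grip_width: 89.7
t 35.18 tip [457.8 -26.7  51.2] rot [-179.9  -18.3    1.3] F [-3.5 -1.1 -0.9] w 89.7 q [-0.3   0.37  2.19  0.35  0.3   0.93]
-> [-0.0006, -0.0008, 0.0034] [-0.001, 0.004, -0.002] tcp [402. -27. 217.]
```

```bash
python3 -m pendant '[[[0.001,0,0],[0,0,0],0.09],[[0.002,0,0.001],[0,0,0],0.09],[[0.002,0,0.001],[0,0,0],0.09]]'
python3 tgt.py -97 -155 48 18.5
python3 -m pendant '[[[0.001,0,0],[0,0,0],0.09],[[0.001,0,0],[0,0,0],0.09],[[0.001,0,0],[0,0,0],0.09]]'
python3 tgt.py -97 -155 48 18.5
```

```text
time: 35.43
tool_pos: [403.0, -28.1, 219.7]
tcp_rot: [-3.14, -0.317, 0.024]
contact_force: [-12.3, -3.9, 4.4]
grip_width: 90.2
t 35.43 tip [458.4 -26.4  50.6] rot [-179.9  -18.2    1.4] F [-12.3  -3.9   4.4] w 90.2 q [-0.3   0.37  2.19  0.35  0.3   0.94]
-> [-0.0015, -0.0007, 0.0026] [-0.002, 0.006, -0.001] tcp [402. -27. 217.]
time: 35.68
tool_pos: [403.3, -28.1, 219.9]
tcp_rot: [-3.139, -0.316, 0.024]
contact_force: [-14.0, -5.2, 4.0]
grip_width: 89.9
t 35.68 tip [458.5 -26.4  50.7] rot [-179.9  -18.1    1.4] F [-14.   -5.2   4. ] w 89.9 q [-0.29  0.37  2.19  0.34  0.3   0.94]
-> [-0.0018, -0.0007, 0.0027] [-0.002, 0.007, -0.001] tcp [402. -27. 217.]
```

Firm contact (14 N) as on the left. Retreat and look.

```bash
python3 -m pendant '[[[-0.015,0,-0.004],[0,0,0],0.09],[[-0.03,0,-0.02],[0,0,0],0.09],[[-0.03,0,-0.06],[0,-0.05,0],0.09],[[-0.03,0.03,-0.1],[0,-0.15,0],0.09],[[-0.03,0.07,-0.14],[0,-0.25,0],0.09],[[-0.03,0.11,-0.15],[0,-0.3,0],0.09],[[-0.03,0.15,-0.15],[0,-0.3,0],0.09],[[-0.03,0.19,-0.15],[0,-0.3,0],0.09],[[-0.03,0.23,-0.15],[0,-0.3,0],0.09],[[-0.03,0.27,-0.15],[0,-0.3,0],0.09]]'
python3 tgt.py
python3 - <<'E'
from lid import *
t=Cam("top"); s=Cam("scene")
def latch(c,yc,th):
    P=[]
    for y in(yc-21,yc+21):
        for r in(0,48):
            for d in(2,7): P.append(w(-82-4.5*0-(d*np.cos(th)+r*np.sin(th)),y,78-r*np.cos(th)+d*np.sin(th)))
    return np.array(P)
out=[]
for c,x0,y0,W,H in((t,110,170,170,100),(s,250,70,170,150)):
    im=cv2.resize(c.im[y0:y0+H,x0:x0+W],None,fx=4,fy=4,interpolation=cv2.INTER_CUBIC)
    f=c.im.astype(float); m=(f[...,2]>120)&(f[...,1]<.6*f[...,2])&(f[...,0]<.3*f[...,1])
    for yc in(-95,95):
        for th in(0,.15,.5):
            h=cv2.convexHull(((c.proj(latch(c,yc,th))-[x0-.5,y0-.5])*4-.5).round().astype(np.int32))
            if th==0: cv2.polylines(im,[h],True,(0,255,0),1)
        P=c.proj(w(-100,yc,60))[0].astype(int); q=m[P[1]-14:P[1]+15,P[0]-14:P[0]+15]; print(yc,P,"orange px",q.sum(),(np.argwhere(q).mean(0)+P[::-1]-14)[::-1] if q.any() else None,"model area",[cv2.contourArea(cv2.convexHull(c.proj(latch(c,yc,th)).astype(np.float32))).__round__(1) for th in(0,.15,.5)])
    out.append(im)
o=np.zeros((600,800,3),np.uint8); a=cv2.resize(out[0],None,fx=.58,fy=.58); b=cv2.resize(out[1],None,fx=.58,fy=.58)
o[:a.shape[0],:a.shape[1]]=a; o[:b.shape[0],400:400+b.shape[1]]=b; cv2.imwrite("pics/m.png",o[:360])
E
```

```text
time: 36.52
tool_pos: [335.2, -279.2, 354.4]
tcp_rot: [3.139, -0.025, 0.022]
contact_force: [1.3, -0.0, 0.3]
grip_width: 90.0
t 36.52 tip [ 339.6 -279.6  176.4] rot [179.8  -1.4   1.3] F [ 1.3 -0.   0.3] w 90.0 q [-0.88  0.23  1.84  0.02  1.06  0.66]
-95 [231 251] orange px 0 None model area [110.3, 163.9, 275.7]
95 [148 245] orange px 0 None model area [116.8, 170.0, 281.3]
-95 [285 162] orange px 0 None model area [165.9, 127.2, 68.4]
95 [332 119] orange px 0 None model area [141.2, 109.6, 61.5]
```

View pics/m.png

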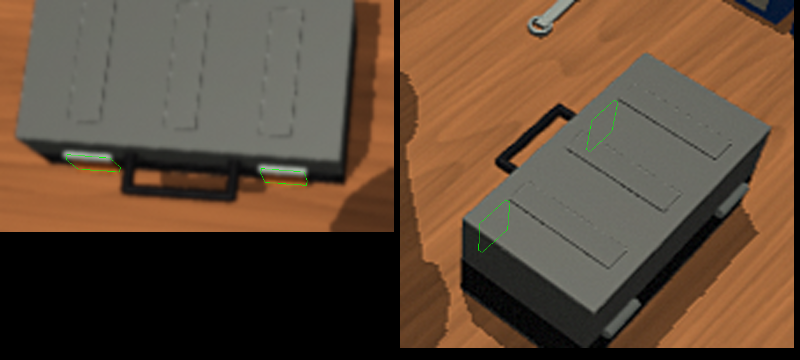

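Run:
```python
from lid import *
t=Cam("top")
def hull(yc,th):
    P=[w(-82-(d*np.cos(th)+r*np.sin(th)),y,78-r*np.cos(th)+d*np.sin(th)) for y in(yc-21,yc+21) for r in(0,48) for d in(2,7)]
    return t.proj(np.array(P))
o=[]
for x0,y0 in((128,228),(212,234)):
    k=10; im=cv2.resize(t.im[y0:y0+28,x0:x0+40],None,fx=k,fy=k,interpolation=cv2.INTER_CUBIC); j=im.copy(); yc=95 if x0<200 else -95
    for th,col in((0,(0,255,0)),(.15,(0,255,255)),(.4,(255,0,255))):
        cv2.polylines(j,[cv2.convexHull(((hull(yc,th)-[x0-.5,y0-.5])*k).astype(np.int32))],True,col,1)
    o.append(np.vstack([im,j]))
    P=hull(yc,0).mean(0).astype(int); print(yc,t.im[P[1]-2:P[1]+7,P[0]].tolist())
cv2.imwrite("pics/n.png",np.hstack(o))
for th in(0,.02,.04,.08): print(th,t.proj([lidpt(-82,-153,130,th),lidpt(-82,153,130,th),lidpt(-123,0,95,th)]).round(1).tolist())
g=t.im[:,:,2].astype(int)
```

```text
95 [[152, 162, 156], [127, 136, 133], [72, 83, 96], [27, 46, 82], [17, 49, 102], [29, 81, 153], [41, 105, 183], [47, 101, 171], [55, 100, 167]]
-95 [[158, 167, 161], [127, 135, 133], [72, 82, 96], [28, 46, 84], [18, 51, 103], [32, 85, 154], [45, 109, 185], [49, 103, 173], [52, 97, 162]]
0 [[256.1, 239.4], [115.4, 229.3], [186.2, 255.7]]
0.02 [[256.1, 238.5], [115.0, 228.3], [185.9, 255.1]]
0.04 [[256.1, 237.5], [114.7, 227.3], [185.6, 254.4]]
0.08 [[256.1, 235.5], [114.0, 225.2], [185.1, 252.9]]
```

View pics/n.png

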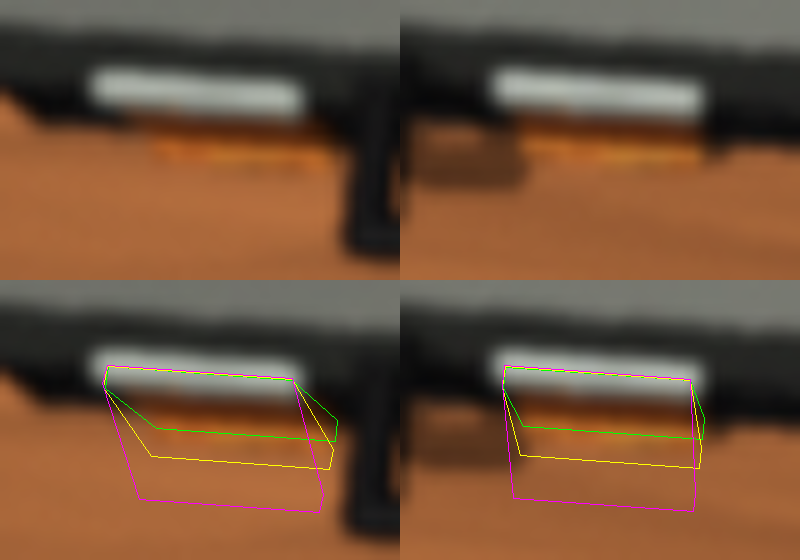

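Both latches lie on the 0 rad outline. As a check on the lid, I'll press its top with closed fingertips and read the contact height.

```bash
python3 tgt.py -60 -20 180 0
python3 -m pendant '[[[0.0,0,-0.04],[0,0.02,0],0],[[0.0,-0.04,-0.04],[0,0.02,0],0],[[0.03,-0.07,-0.04],[0,0.02,0],0],[[0.06,-0.1,-0.04],[0,0.02,0],0],[[0.09,-0.13,-0.04],[0,0,0],0],[[0.1,-0.16,-0.04],[0,0,0],0],[[0.1,-0.2,-0.04],[0,0,0],0],[[0.1,-0.24,-0.04],[0,0,0],0],[[0.1,-0.28,-0.04],[0,0,0],0],[[0.1,-0.32,-0.04],[0,0,0],0]]'
python3 -m pendant '[[[0.0,0,0],[0,0,0],0],[[0,0,0],[0,0,0],0],[[0,0,0],[0,0,0],0]]'
python3 tgt.py -60 -20 136 0
```

```text
t 36.67 tip [ 339.6 -279.8  175.4] rot [179.9  -1.3   1.1] F [-0.   0.9  0.3] w 90.1 q [-0.88  0.23  1.84  0.02  1.06  0.67]
-> [0.1643, -0.3865, -0.0014] [0.002, -0.024, -0.007] tcp [492. 110. 358.]
time: 37.5
tool_pos: [426.1, 48.4, 395.7]
tcp_rot: [-3.14, -0.023, 0.024]
contact_force: [0.7, -0.7, 0.3]
grip_width: 27.8
time: 37.75
tool_pos: [426.7, 46.1, 395.6]
tcp_rot: [-3.141, -0.022, 0.025]
contact_force: [-0.5, -1.4, 0.6]
grip_width: 7.7
t 37.75 tip [430.7  46.3 217.7] rot [-180.    -1.3    1.4] F [-0.5 -1.4  0.6] w 7.7 q [-0.07  0.17  1.79  0.    1.16  1.47]
-> [0.0654, -0.0621, 0.0831] [-0.0, -0.022, -0.0] tcp [492. 110. 314.]
```

```bash
python3 -m pendant '[[[0.03,-0.025,0.01],[0,-0.02,0],0],[[0.0654,-0.062,0.03],[0,-0.022,0],0],[[0.0654,-0.062,0.06],[0,-0.022,0],0],[[0.0654,-0.062,0.082],[0,-0.022,0],0],[[0.0654,-0.062,0.082],[0,-0.022,0],0],[[0.0654,-0.062,0.086],[0,-0.022,0],0],[[0.0654,-0.062,0.089],[0,-0.022,0],0],[[0.0654,-0.062,0.091],[0,-0.022,0],0],[[0.0654,-0.062,0.091],[0,-0.022,0],0]]'
python3 tgt.py
```

```text
time: 38.5
tool_pos: [493.0, 108.3, 308.2]
tcp_rot: [-3.141, -0.003, 0.022]
contact_force: [-2.0, -2.9, 6.4]
grip_width: 0.3
t 38.5 tip [493.5 108.3 130.2] rot [-180.    -0.2    1.3] F [-2.  -2.9  6.4] w 0.3 q [0.06 0.41 1.72 0.   1.01 1.61]
```

```bash
python3 -m pendant '[[[0,0,0.001],[0,0,0],0],[[0,0,0.0015],[0,0,0],0],[[0,0,0.0015],[0,0,0],0]]'
python3 tgt.py
python3 -m pendant '[[[0,0,-0.03],[0,0,0],0],[[0,0,-0.07],[0,0,0],0],[[0,0,-0.11],[0,0,0],0],[[0,0,-0.13],[0,0,0],0],[[0,0,-0.13],[0,0,0],0],[[0,0,-0.13],[0,0,0],0],[[0,0,-0.13],[0,0,0],0]]'
python3 - <<'E'
from plant import *
print(get_obs()["tool_pos"],get_obs()["contact_force"]); close_job()
E
```

```text
time: 38.75
tool_pos: [492.9, 108.3, 308.1]
tcp_rot: [-3.141, -0.004, 0.022]
contact_force: [-5.4, -2.2, 17.2]
grip_width: 0.4
t 38.75 tip [493.6 108.4 130.1] rot [-180.    -0.2    1.3] F [-5.4 -2.2 17.2] w 0.4 q [ 0.06  0.41  1.72 -0.    1.01  1.61]
time: 39.33
tool_pos: [492.4, 108.7, 434.4]
tcp_rot: [-3.141, 0.001, 0.022]
contact_force: [0.0, -0.5, -0.5]
grip_width: 0.7
[492.39110204 108.67663852 434.39902414] [ 0.01554623 -0.46970657 -0.54333221]
the job is handed in; nothing more can be done
```

The kit is packed and the job is handed in, at about 39 s of the allowed 210 s. There were three bright bolts. All three stand in nests, the red nut box lies flat in the bay, the lid is shut and both latches are folded down.

**Last checks:**
- **Bolts and box:** the pictures showed every head down in its collar and the box flat before I shut the lid. They cannot be seen now that it is closed.
- **Lid:** pressing on its top met firm contact (17 N) at 130 mm, which is the shut height.
- **Latches:** both match the 0 rad outline in the top camera to about one pixel. Each was pressed home with about 14 N.
- **Arm:** it is well clear and touching nothing.
- **Black bolts and tape measure:** the arm passed well above them. I did not measure their positions again at the end.

**Disagreements and problems:**
- **Cameras:** the two views differed by about 3 mm in x, so I used the average of both.
- **Right latch:** an elbow limit stopped the arm from pushing it the way I had planned. I used less tilt and pushed higher up, and it still folded fully.

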